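# Latch the enclosure door with a quarter-turn of the slotted lock

## Robot

A 6-joint arm with a two-finger parallel gripper is mounted at the origin on the work surface. World frame = base frame: x ahead of the robot, y to its left, z up, the work surface at z = 0. Lengths are in m, angles in degrees, forces in N, time in s.
With the tool pointing down it reaches from about 0.4 to 0.925 m from the base axis. Payload 3.4 kg.
Tool frame: the origin (TCP) lies midway between the tips of the shut fingers; the grasp point (between the pads) lies 19 mm behind it; z points along the fingers, y is the direction in which the jaws open and shut (so a half turn about z gives the same grasp; the last joint's range is limited). The gripper opens to 85 mm and grips with 20 to 120 N. Pads are 22 mm wide; open, the fingers measure 114 mm over their backs; the gripper's body (76 mm by 85 mm) begins 54 mm behind the grasp point. The pads swing forward as they close: fully open they stand 13 mm farther back than shut.
Start: joints at [-4.211, 17.578, 86.31, -0, 76.112, -4.211], TCP at [0.575, -0, 0.231] pointing down, gripper open.
Joint ranges: [-179.03, 179.03], [-60, 130.46], [8.19, 133.38], [-81.62, 261.62], [5.75, 156.47], [-153.77, 153.77]. Speed limits (degrees/s): [147.25, 147.25, 180, 180, 180, 180].

## Interface

Orientations are given as [roll, pitch, yaw] about the fixed x, y, z axes, in that order (R = Rz(yaw) Ry(pitch) Rx(roll)).
In Python, from workcell import robot gives the robot as it stands.
- The arm moves only by the tool step_arm, never from a script. Its argument "series" is a list of rows, each an object with "angular": the turn, a rotation vector about the tool's x, y, z in degrees, a list of three; "dp": the shift along the tool's x, y, z in mm, a list of three; "hand": the opening in per cent of the stroke, from 0 (shut) to 100 (fully open). In form: [{"angular": [ax, ay, az], "dp": [x, y, z], "hand": hand}, ...]. A call has 1 to 8 rows; each row shifts and turns the commanded pose from where the row before left it, along the tool's axes as they then stand; what a row does not reach is not made up. A row lasts 1/12 s, in which the tool goes at most 41.7 mm and 7.16 degrees, less where a joint would pass 70% of its speed; a pose out of reach is approached as far as the arm can. A call is refused whole if a number of a shift passes 41.7 or a number of a turn 7.16, either way. A call with a gripper value outside its range is refused whole. The fingers move at their own pace and stop on an object; "force" is the grip in N (left out, the last holds). Time passes only in rows, so rows that do not move let the fingers close. It gives the time, the measured TCP pose, the force and the opening at its end, in the units of the state.
- robot.read_state(): the state, without advancing time (a new reading comes with each control period).
- robot.get_image(name): name is "scene" or "side" or "wrist"; returns a dict with "image" (384x512x3 uint8, red, green, blue), "z_map" (384x512 float32, m along the optical axis (not along the pixel's ray), 0 where there is no reading), "fx", "fy", "cx", "cy" (pixels), "rvec" (rotation vector, rad) and "tvec" (3), from world to camera coordinates, as OpenCV has them. Camera axes: x right, y down, z forward; pixel columns grow to the right and rows downward; lengths in m; the calibration is good to about 2 mm. The wrist camera is an equidistant fisheye: a pixel r from the principal point sees the ray r / f radians off the axis. A picture is of the moment at which its call begins.
- robot.close_job(): hands the job in, once; it reports no verdict.
The state is a dict: "time": time; "joints": joint angles; "qd": joint speeds; "joint_efforts": joint torques, N m; "ee_pos": TCP position; "ee_rot": TCP orientation; "contact_force": force on the tool from outside, world axes, zero at the start; "wrist_torque": the same for the moment, N m; "opening": finger opening in m.
Only numpy, scipy, OpenCV 4.12 (cv2) and the standard library are available. Lean on these libraries where they do the work, as an engineer would, in place of code of your own. Each camera call takes 0.05 s, during which the arm holds its last target.

## Task

Take the flat-blade screwdriver out of the stand, set its blade in the slot of the lock on the enclosure's door, and with the blade alone press the door gently down onto its gasket and turn the lock a quarter turn clockwise until it seats and holds the door shut, stopping as soon as it comes up against its stop. Then put the screwdriver back upright in the stand, in the hole it came from. Do not lean on the lock or force it, and leave the other tools and parts on the bench as they are.

Things in the scene. Friction and masses are not known exactly. Their poses are not given: they have to be found in the camera images.
- enclosure: light-grey steel wall enclosure lying on its back, door up, fixed: 200 (its x) by 300 (its y) mm, 133 mm high with the door shut. Origin: middle of its underside. x points to the hinged side, -x to the lock side (towards the robot), y along the hinges, z up. The hinge line is 160 mm from the lock's axis.
- lock_mid (a point): point of the enclosure, axes as its own, at x -60, y 0, z 140 mm: where the middle of the lock's face is if the unlatched door hangs in the middle of its side play. The hinges give the door 7 mm of play either way along y; where in it the door sits is not measured, and it stays there unless pushed with over 4 N. Shut, the lock's face is 5 mm lower.
- lock (a joint): turn of the lock's steel rotor (24 mm across, its face 2 mm above the door in a fixed rim 1 mm higher of 26 mm bore), rad: 0 open, slot along the enclosure's y; grows clockwise seen from above to a hard stop at 1.57 = locked. Starts at 0-0.15; turns at 0.08 N m (do not exceed 0.3), stays put. Slot: 13.8 mm long, 5 mm deep, 4.2 mm wide, long sides bevelled to 7.4 mm at the top, square ends.
- keeper (a point): point on the inner lower edge of the box's folded front rim, hidden under the door, 22 mm in front (-x) of the lock's axis. From about 0.5 rad on the lock's cam runs under this edge, but only if the door is held within about 2 mm of shut at the lock; otherwise the cam butts on the edge and the lock turns no further. Locked, the cam holds the door down.
- door (a joint): door angle, rad: 0 = shut; unlatched it rests on its springy gasket at about 0.030 (5 mm high at the lock). Pressing at the lock takes about 2.8 N per mm, some 13 N to bring it fully shut on a rigid stop. Locked and let go it settles at about 0.005. It does not open beyond 0.04 here.
- driver: flat-blade screwdriver, about 130 g, standing blade down in one of the stand's three holes (which one varies). Black handle 74 mm tall, oblong: two broad flats 24 mm apart (facing its x), 32 mm along its y. Origin: middle of the handle's lower end, which rests on the stand's top; z up along the handle. Steel shank 8 mm thick below it.
- blade_tip (a point): middle of the end edge of the screwdriver's blade, 52 mm below the driver's origin; axes as the driver's. The blade is 12 mm wide (along y), 2.4 mm thick (along x) over its last 14 mm.
- stand: wooden block 70 (its x) by 200 (its y) mm, 65 mm high, fixed, with three square holes, 18 mm, right through, at y = -65, 0 and 65 mm, one tool in each. Origin: middle of its underside, z up.
- nutdriver: bystander in the stand: nut driver with a thick round fluted handle, 33 mm across, 68 mm tall; origin at the handle's lower end
- crossdriver: bystander in the stand: cross-tip driver with a slim round waisted handle, 25 mm across, 64 mm tall; origin at the handle's lower end
- tape_measure: bystander: tape measure 80 x 38 x 62 mm, on the bench; origin at its underside
- gland0: bystander: cable gland 30 mm across, 38 mm tall, on the bench; origin at its underside
- gland1: bystander: a second cable gland, same size
- terminal_rail: bystander: 160 mm piece of mounting rail with a row of terminals, 42 mm high; origin at its underside
- wall_plate: bystander: white outlet plate 115 x 70 x 6 mm, flat on the bench; origin at its underside
- level: bystander: aluminium spirit level 200 x 30 x 45 mm; origin at its underside

How it is judged (in metres and radians):
On the way, in this order (a step that is already met when the one before it is completed fails the run):
1. the screwdriver is drawn out of the stand (z of driver in the frame of stand above 0.12 m), for 0.1 s.
2. the lock is turned home with the blade in it and the door down (value of joint lock above 1.48 rad and value of joint door below 0.012 rad and contact force between driver and enclosure above 0.5 N), for 0.1 s.
At the end, for the whole second after the job is handed in: The lock is within 5 degrees of its stop (over 1.48 rad) and holds the door shut (under 0.012 rad); the screwdriver stands upright (within 0.1 rad) and still in the free hole of the stand, handle down on the block (value of joint lock above 1.48 rad and value of joint door below 0.012 rad and z of driver in the frame of stand between 0.06 and 0.069 m and x of driver in the frame of stand between -0.012 and 0.012 m and y of driver in the frame of stand between -0.08 and 0.08 m and angle between driver's own z axis and vertical below 0.1 rad and linear speed of driver below 0.02 m/s); the robot touches nothing.
It fails at once if the screwdriver bears on the lock or enclosure with over 80 N (press and turning forces added up): leaned on, or the lock forced past its stop (contact force between driver and enclosure above 80 N).
It fails at once if the fingers or the arm press on the enclosure, door or lock (contact force between any of the fingers, the arm and enclosure above 2 N).
It fails at once if another tool in the stand is pulled up, pushed over or shifted by over 15 mm (distance of any of nutdriver, crossdriver from where it was at the start of the episode above 0.015 m).
It fails at once if a part on the bench is shifted by over 30 mm (distance of any of tape_measure, gland0, gland1, terminal_rail, wall_plate, level from where it was at the start of the episode above 0.03 m).
It also fails if it takes over 72 s, if anything falls off the work surface, if the arm or the gripper's body presses on something with over 40 N, if the wrist force passes 120 N, or if a joint passes its speed limit or range.

## Working session

There is one attempt and no reset: what is moved stays moved. The work goes in short steps, Python scripts to look and compute and a tool call to move; the robot and the scene stay as the last step left them, time stands still between calls to the robot, and variables do not carry over. Pictures are saved under pics/ and viewed, and the job is handed in when it is done.

Besides the shell and the picture viewer there is one more tool, called by a JSON object that holds its "api" and its "payload", one argument or row to a line. step_arm: Moves the arm, as the interface text tells. Its arguments: {"type":"object","properties":{"series":{"type":"array"},"force":{"type":"number"}},"required":["series"]}

```bash
mkdir -p pics; ls
cat > h.py <<'E'
import numpy as np, cv2
from workcell import robot
def grab(n):
    d=robot.get_image(n)
    np.savez(f'{n}.npz',**{k:v for k,v in d.items()})
    return d
def load(n): 
    z=np.load(f'{n}.npz'); return {k:z[k] for k in z.files}
def ray(d,u,v,fish=False):
    R,_=cv2.Rodrigues(np.array(d['rvec'],float)); t=np.array(d['tvec'],float)
    x=(u-d['cx'])/d['fx']; y=(v-d['cy'])/d['fy']
    if fish:
        r=np.hypot(x,y); k=np.sin(r)/r if r>1e-9 else 1
        c=np.array([x*k,y*k,np.cos(r)])
    else: c=np.array([x,y,1.])
    return -R.T@t, R.T@c
def onz(d,u,v,z,fish=False):
    o,r=ray(d,u,v,fish); return o+r*(z-o[2])/r[2]
def depth(d,u,v,fish=False):
    o,r=ray(d,u,v,fish)
    R,_=cv2.Rodrigues(np.array(d['rvec'],float))
    zc=(R@r)[2]; return o+r*d['z_map'][int(v),int(u)]/zc
def cloud(d,fish=False):
    R,_=cv2.Rodrigues(np.array(d['rvec'],float)); t=np.array(d['tvec'],float)
    h,w=d['z_map'].shape; v,u=np.mgrid[:h,:w].astype(float)
    x=(u-d['cx'])/d['fx']; y=(v-d['cy'])/d['fy']
    if fish:
        r=np.hypot(x,y)+1e-12; x,y=x/r*np.tan(r),y/r*np.tan(r)
    z=d['z_map']; c=np.stack([x*z,y*z,z],-1)
    return (c-t)@R
E
python3 - <<'E'
from h import *
for n in ['scene','side','wrist']:
    d=grab(n); cv2.imwrite(f'pics/{n}0.png',cv2.cvtColor(d['image'],cv2.COLOR_RGB2BGR))
    o,_=ray(d,256,192); print(n,o,d['fx'],d['cx'],d['cy'])
print(robot.read_state())
E
```

```text
pics
scene [1.1570173  0.29339393 1.02897789] 360.40320837874367 258.34684586587247 192.5133767746418
side [ 0.04273296 -0.97603882  0.9307209 ] 375.1060399634855 253.37801251841978 197.35811322931522
wrist [0.57428488 0.07666198 0.37275304] 297.3186396354542 258.6446698594878 190.44311181519336
{'time': 0.15, 'joints': array([-4.21219567e+00,  1.76147721e+01,  8.63675389e+01,  1.06675250e-03,
        7.61129701e+01, -4.21126840e+00]), 'qd': array([-0.08596325, -0.10898362, -0.25442513, -0.00664031,  0.05801595,
       -0.09669205]), 'joint_efforts': array([ 7.71606137e-04, -4.57977819e+01, -2.52218986e+01, -9.54763436e-05,
        8.49722768e-03, -4.89260890e-05]), 'ee_pos': array([5.74447489e-01, 1.33022195e-05, 2.30563556e-01]), 'ee_rot': array([-1.79905052e+02, -8.02924989e-03,  8.99988092e+01]), 'contact_force': array([-0.1522157 , -0.04757842,  0.15791713]), 'wrist_torque': array([ 0.0085334 ,  0.04288067, -0.06375524]), 'opening': 0.08549976370388125}
```

View pics/scene0.png

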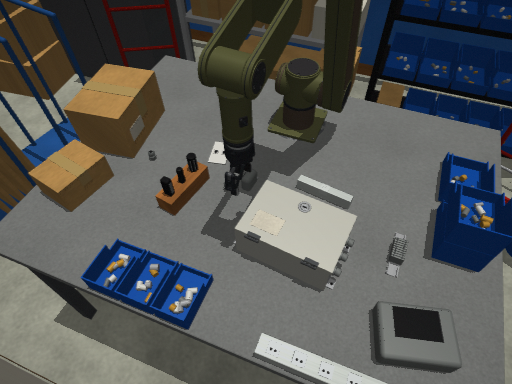

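View pics/side0.png

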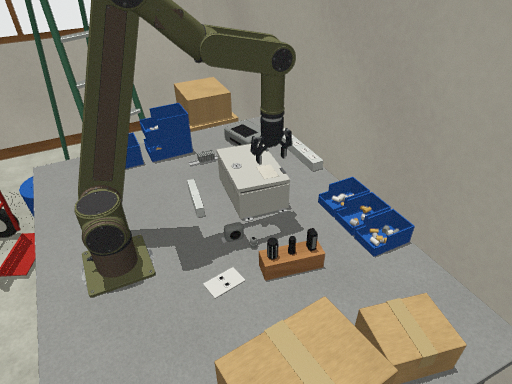

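View pics/wrist0.png

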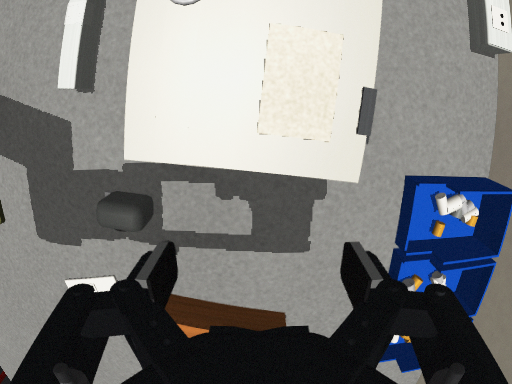

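Run:
```python
from h import *
a=load('scene'); b=load('side')
c1=cv2.resize(a['image'][140:220,145:225],None,fx=6,fy=6,interpolation=cv2.INTER_CUBIC)
c2=cv2.resize(b['image'][215:290,250:335],None,fx=6,fy=6,interpolation=cv2.INTER_CUBIC)[:480,:480]
cv2.imwrite('pics/z1.png',cv2.cvtColor(np.hstack([c1,c2])[:,:800],cv2.COLOR_RGB2BGR)) 
c=cv2.resize(a['image'][170:290,230:360],None,fx=6,fy=6,interpolation=cv2.INTER_CUBIC)[:600,:800]
cv2.imwrite('pics/z2.png',cv2.cvtColor(c,cv2.COLOR_RGB2BGR))
# stand top via depth & colour
for n,d in (('scene',a),('side',b)):
    hsv=cv2.cvtColor(d['image'],cv2.COLOR_RGB2HSV); P=cloud(d)
    m=(hsv[...,0]>5)&(hsv[...,0]<18)&(hsv[...,1]>120)&(abs(P[...,2]-.065)<.008)&(P[...,0]>.2)&(P[...,0]<1)
    m=cv2.morphologyEx(m.astype(np.uint8),cv2.MORPH_OPEN,np.ones((2,2)))>0
    q=P[m]; print(n,len(q),np.median(q,0)); 
    r=cv2.minAreaRect((q[:,:2]*1000).astype(np.float32)); print(r, cv2.boxPoints(r))
    # handles: above stand
    k=(P[...,2]>.075)&(P[...,2]<.15)
    c0=np.array(r[0])/1000
    k&=np.hypot(P[...,0]-c0[0],P[...,1]-c0[1])<.12
    nn,lab,st,cc=cv2.connectedComponentsWithStats(k.astype(np.uint8))
    for i in range(1,nn):
        if st[i,4]>20:
            Q=P[lab==i]; top=Q[Q[:,2]>Q[:,2].max()-.006]; print(cc[i],st[i,4],Q[:,2].max(),top.mean(0),np.ptp(top[:,:2],axis=0))
    # enclosure door top
    e=(P[...,2]>.125)&(P[...,2]<.145)&(d['image'].min(-1)>120)
    nn,lab,st,cc=cv2.connectedComponentsWithStats(e.astype(np.uint8)); i=1+st[1:,4].argmax()
    Q=P[lab==i]; r=cv2.minAreaRect((Q[:,:2]*1000).astype(np.float32)); print('encl',r,Q[:,2].mean()); print(cv2.boxPoints(r))
```

```text
Traceback (most recent call last):
ValueError: all the input array dimensions except for the concatenation axis must match exactly, but along dimension 0, the array at index 0 has size 480 and the array at index 1 has size 450
```

Run:
```python
from h import *
a=load('scene'); b=load('side')
c1=cv2.resize(a['image'][140:220,145:225],None,fx=5,fy=5,interpolation=cv2.INTER_CUBIC)
c2=cv2.resize(b['image'][215:295,250:330],None,fx=5,fy=5,interpolation=cv2.INTER_CUBIC)
cv2.imwrite('pics/z1.png',cv2.cvtColor(np.hstack([c1,c2]),cv2.COLOR_RGB2BGR)) 
c=cv2.resize(a['image'][170:270,230:360],None,fx=6,fy=6,interpolation=cv2.INTER_CUBIC)
cv2.imwrite('pics/z2.png',cv2.cvtColor(c,cv2.COLOR_RGB2BGR))
for n,d in (('scene',a),('side',b)):
    hsv=cv2.cvtColor(d['image'],cv2.COLOR_RGB2HSV); P=cloud(d)
    m=(hsv[...,0]>5)&(hsv[...,0]<18)&(hsv[...,1]>120)&(abs(P[...,2]-.065)<.006)&(P[...,0]>.2)&(P[...,0]<1)
    m=cv2.morphologyEx(m.astype(np.uint8),cv2.MORPH_OPEN,np.ones((2,2)))
    nn,lab,st,cc=cv2.connectedComponentsWithStats(m); m=lab==1+st[1:,4].argmax()
    q=P[m]; print(n,len(q),np.median(q,0)); 
    r=cv2.minAreaRect((q[:,:2]*1000).astype(np.float32)); print(r, cv2.boxPoints(r))
    k=(P[...,2]>.075)&(P[...,2]<.15)
    c0=np.array(r[0])/1000
    k&=np.hypot(P[...,0]-c0[0],P[...,1]-c0[1])<.12
    nn,lab,st,cc=cv2.connectedComponentsWithStats(k.astype(np.uint8))
    for i in range(1,nn):
        if st[i,4]>20:
            Q=P[lab==i]; top=Q[Q[:,2]>Q[:,2].max()-.006]; print(cc[i],st[i,4],Q[:,2].max(),top.mean(0),np.ptp(top[:,:2],axis=0))
    e=(P[...,2]>.125)&(P[...,2]<.145)&(d['image'].min(-1)>120)
    nn,lab,st,cc=cv2.connectedComponentsWithStats(e.astype(np.uint8)); i=1+st[1:,4].argmax()
    Q=P[lab==i]; r=cv2.minAreaRect((Q[:,:2]*1000).astype(np.float32)); print('encl',r,Q[:,2].mean()); print(cv2.boxPoints(r))
```

```text
scene 620 [ 0.53011033 -0.24689741  0.06323333]
((832.0542602539062, -39.676025390625), (912.5787353515625, 182.60986328125), 34.39021682739258) [[ 403.9483  -222.05444]
 [ 507.09113 -372.7459 ]
 [1260.1602   142.7024 ]
 [1157.0173   293.39386]]
encl ((577.1317749023438, 171.583251953125), (305.18304443359375, 206.78199768066406), 83.43621826171875) 0.13460044987701258
[[456.97586   31.81047 ]
 [662.40247    8.173386]
 [697.2877   311.35602 ]
 [491.86108  334.9931  ]]
side 773 [ 0.49914211 -0.28050674  0.06494719]
((266.1264953613281, -556.8370361328125), (928.30908203125, 201.94522094726562), 49.673789978027344) [[-111.22455 -845.3524 ]
 [  42.73291 -976.03894]
 [ 643.47754 -268.32166]
 [ 489.52008 -137.63513]]
encl ((574.9698486328125, 170.62185668945312), (311.89031982421875, 205.19627380371094), 83.74756622314453) 0.13671957368415685
[[455.99814   26.778183]
 [659.9739     4.430435]
 [693.9415   314.4655  ]
 [489.96582  336.8133  ]]
```

View pics/z1.png

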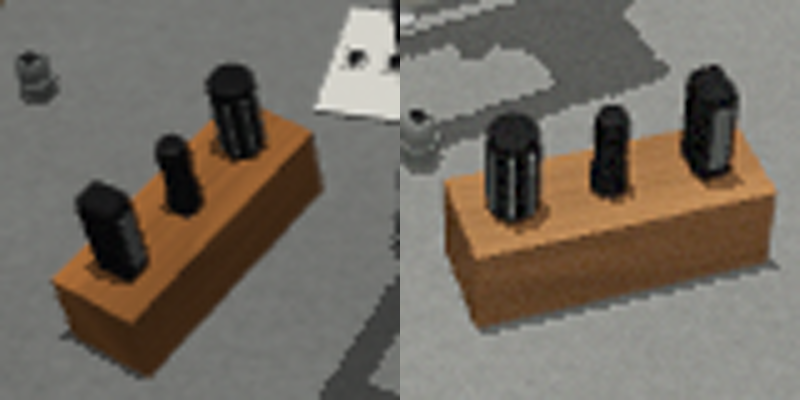

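View pics/z2.png

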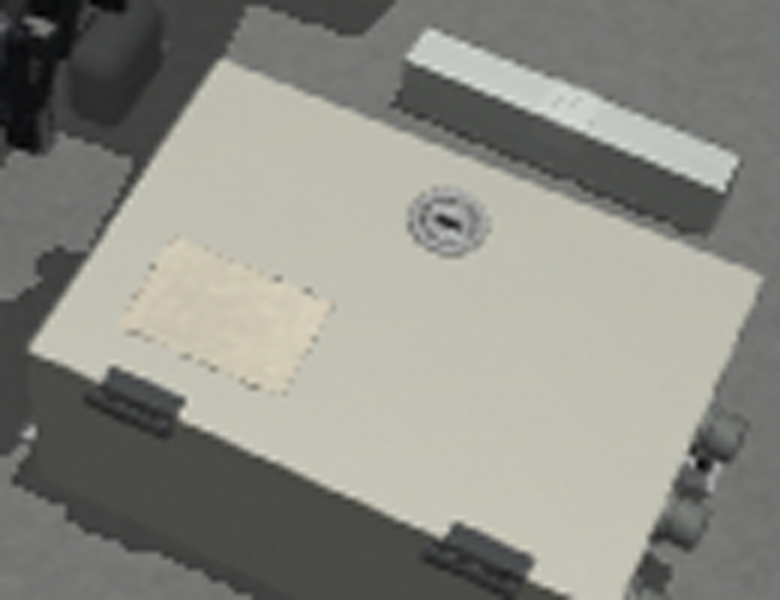

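The driver is the oblong one at scene (167,186), the stand's far-x hole. The lock shows at scene (305,207). The mask let in zero-depth pixels, so I'm fixing that next.

Run:
```python
from h import *
for n in ('scene','side'):
    d=load(n)
    hsv=cv2.cvtColor(d['image'],cv2.COLOR_RGB2HSV); P=cloud(d); ok=d['z_map']>0
    near=(np.hypot(P[...,0]-.5,P[...,1]+.27)<.14)&ok
    m=(hsv[...,0]>5)&(hsv[...,0]<18)&(hsv[...,1]>110)&(abs(P[...,2]-.065)<.006)&near
    q=P[m]; print(n,len(q),q.mean(0)); 
    r=cv2.minAreaRect((q[:,:2]*1000).astype(np.float32)); print(r); print( cv2.boxPoints(r))
    k=near&(P[...,2]>.075)&(P[...,2]<.16)&(hsv[...,2]<110)
    nn,lab,st,cc=cv2.connectedComponentsWithStats(k.astype(np.uint8),connectivity=4)
    for i in range(1,nn):
        if st[i,4]>20:
            Q=P[lab==i]; top=Q[Q[:,2]>Q[:,2].max()-.006]; print(cc[i].round(0),st[i,4],Q[:,2].max(),top.mean(0),len(top),np.ptp(top[:,:2],axis=0))
            rr=cv2.minAreaRect((top[:,:2]*1000).astype(np.float32));print(rr)
# lock from scene / side: dark slot pixels
for n in ('scene','side'):
    d=load(n); P=cloud(d); g=d['image'].mean(-1)
    near=(np.hypot(P[...,0]-.52,P[...,1]-.175)<.06)&(d['z_map']>0)
    k=near&(g<175); v,u=np.nonzero(k); print(n,'ring',u.mean(),v.mean(),P[k].mean(0)); print(onz(d,u.mean(),v.mean(),.14))
    k=near&(g<80); v,u=np.nonzero(k); print('slot',len(u),u.mean(),v.mean(),onz(d,u.mean(),v.mean(),.14))
```

```text
scene 637 [ 0.52447886 -0.25518452  0.06352732]
((512.0499877929688, -261.2796325683594), (73.15849304199219, 203.17703247070312), 79.43574523925781)
[[ 405.47705 -278.6138 ]
 [ 605.2102  -315.8639 ]
 [ 618.6229  -243.94547]
 [ 418.88977 -206.69537]]
[192. 161.] 153 0.13619074028226621 [ 0.45047956 -0.24951874  0.13212444] 33 [0.03156172 0.02837361]
((451.445068359375, -249.90049743652344), (28.766403198242188, 27.637056350708008), 22.476585388183594)
[180. 174.] 91 0.12891176505517757 [ 0.51316272 -0.26033794  0.12539296] 23 [0.01939683 0.02068883]
((512.8361206054688, -259.9559326171875), (18.797189712524414, 19.568910598754883), 13.403533935546875)
[167. 185.] 183 0.14058019844726888 [ 0.57806185 -0.27276318  0.13704159] 50 [0.0241774 0.0287038]
((577.0811767578125, -272.94384765625), (28.97773551940918, 23.69005584716797), 86.31327056884766)
side 786 [ 0.50301402 -0.27256989  0.06512754]
((509.8341064453125, -264.35369873046875), (74.8416748046875, 200.25462341308594), 79.80368041992188)
[[ 404.66382 -283.45886]
 [ 601.75586 -318.90826]
 [ 615.0044  -245.24854]
 [ 417.91235 -209.
[... 260 characters left out ...]
0.26587965  0.12786491] 27 [0.0195045 0.021937 ]
((509.4886779785156, -265.6225280761719), (18.131710052490234, 17.067096710205078), 36.02909851074219)
[272. 248.] 204 0.1381982191084598 [ 0.44480473 -0.2539018   0.13400443] 43 [0.02895312 0.02929245]
((444.60614013671875, -254.52584838867188), (30.00813102722168, 23.40415382385254), 42.927757263183594)
scene ring 304.64963503649636 205.72992700729927 [0.51472983 0.17881864 0.13761263]
[0.51656943 0.17916726 0.14      ]
slot 4 304.0 206.5 [0.52002506 0.17818881 0.14      ]
side ring 228.61658031088083 182.10362694300517 [0.48006231 0.17866836 0.06913233]
[0.44465422 0.08468834 0.14      ]
slot 1 236.0 165.0 [0.51604987 0.17923606 0.14      ]
```

{"api": "step_arm", "payload": {
  "series": [
    {"angular":[0,0,0],"dp":[-20,0,-4],"hand":65},
    {"angular":[0,0,0],"dp":[-38,0,-4],"hand":65},
    {"angular":[0,0,0],"dp":[-41,0,-4],"hand":65},
    {"angular":[0,0,0],"dp":[-41,0,-4],"hand":65},
    {"angular":[0,0,0],"dp":[-41,0,-4],"hand":65},
    {"angular":[0,0,0],"dp":[-41,0,-4],"hand":65},
    {"angular":[0,0,0],"dp":[-41,0,-4],"hand":65},
    {"angular":[0,0,0],"dp":[-40,0,-2],"hand":65}
  ]
}}

```text
time: 0.82
ee_pos: [0.5747, -0.3051, 0.2616]
ee_rot: [180.0, 0.0, 90.0]
contact_force: [1.4, 0.6, -0.8]
opening: 0.0557
```

{"api": "step_arm", "payload": {
  "series": [
    {"angular":[0,0,0],"dp":[-30,0,0],"hand":65},
    {"angular":[0,0,0],"dp":[-10,0,0],"hand":65},
    {"angular":[0,0,0],"dp":[0,0,0],"hand":65},
    {"angular":[0,0,0],"dp":[0,0,0],"hand":65}
  ]
}}

```text
time: 1.15
ee_pos: [0.5746, -0.3425, 0.2605]
ee_rot: [-179.9, -0.1, 89.9]
contact_force: [0.2, 0.3, 0.2]
opening: 0.0554
```

Run:
```python
from h import *
d=grab('wrist'); cv2.imwrite('pics/w1.png',cv2.cvtColor(d['image'],cv2.COLOR_RGB2BGR))
s=robot.read_state(); print(s['time'],s['ee_pos'],s['ee_rot'],s['opening'],ray(d,256,192,True))
```

```text
1.2 [ 0.57473517 -0.34149498  0.26070794] [-1.79938547e+02 -1.15242600e-01  9.00228875e+01] 0.055444183460502304 (array([ 0.57445989, -0.26612215,  0.40289833]), array([-0.01177509, -0.30273619, -0.95300165]))
```

View pics/w1.png

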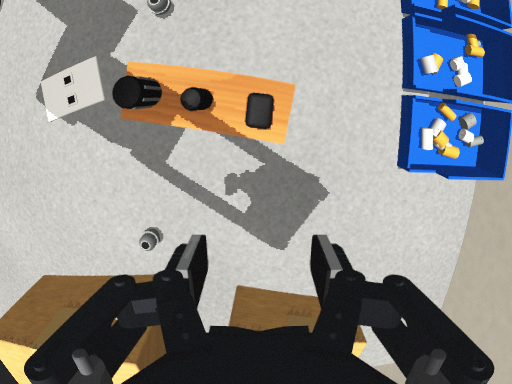

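Run:
```python
from h import *
d=load('wrist'); g=d['image'].mean(-1); P=cloud(d,True)
print('z floor',P[200,380],'standtop',P[100,225],P[85,280])
c=d['image'][60:150,90:310]; cv2.imwrite('pics/w1z.png',cv2.cvtColor(cv2.resize(c,None,fx=3.6,fy=3.6,interpolation=cv2.INTER_CUBIC),cv2.COLOR_RGB2BGR))
k=(g<75); k[:, :240]=0;k[:,280:]=0;k[:85]=0;k[140:]=0
print('handle pts',k.sum(), 'z',np.percentile(P[k][:,2],[5,50,95]))
for lo in (.130,):
    t=k&(P[...,2]>lo); v,u=np.nonzero(t)
    X=np.array([onz(d,a,b,.139,True)[:2] for a,b in zip(u,v)])*1000
    r=cv2.minAreaRect(X.astype(np.float32)); print(len(X),X.mean(0),r,P[t].mean(0))
hsv=cv2.cvtColor(d['image'],cv2.COLOR_RGB2HSV)
m=(hsv[...,0]>5)&(hsv[...,0]<20)&(hsv[...,1]>110)&(abs(P[...,2]-.065)<.008); m[180:]=0
v,u=np.nonzero(m); X=np.array([onz(d,a,b,.065,True)[:2] for a,b in zip(u,v)])*1000
print('stand',len(X),cv2.minAreaRect(X.astype(np.float32)))
```

```text
z floor [ 0.75797977 -0.40766806 -0.00090836] standtop [ 0.53571722 -0.26496761  0.06337323] [ 0.59763665 -0.24826616  0.06433408]
handle pts 884 z [0.13577223 0.1381724  0.13952884]
879 [ 574.35517257 -274.98367008] ((574.4197387695312, -275.10711669921875), (30.96803092956543, 23.13108253479004), 83.323486328125) [ 0.57433783 -0.27495301  0.13919034]
stand 7397 ((510.1571960449219, -263.2659606933594), (70.31248474121094, 199.77883911132812), 79.37994384765625)
```

View pics/w1z.png

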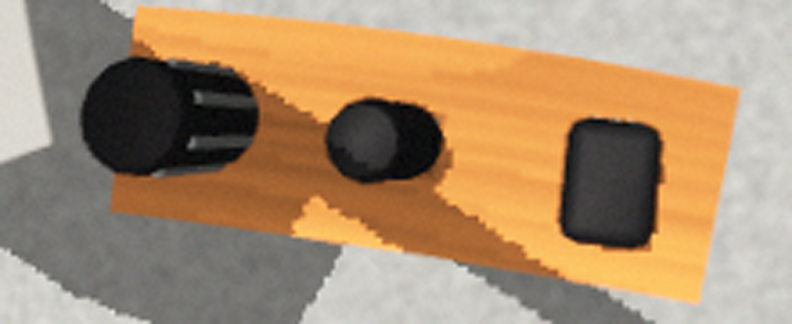

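{"api": "step_arm", "payload": {
  "series": [
    {"angular":[0,0,0],"dp":[30,0,10],"hand":65},
    {"angular":[0,0,0],"dp":[30,0,30],"hand":65},
    {"angular":[0,0,2],"dp":[7.5,0,20],"hand":65},
    {"angular":[0,0,2],"dp":[0,0,5],"hand":65},
    {"angular":[0,0,0],"dp":[0,0,0],"hand":65},
    {"angular":[0,0,0],"dp":[0,0,0],"hand":65},
    {"angular":[0,0,0],"dp":[0,0,0],"hand":65}
  ]
}}

```text
time: 1.78
ee_pos: [0.5759, -0.2753, 0.1981]
ee_rot: [179.9, 0.0, 86.1]
contact_force: [0.5, 0.1, 0.9]
opening: 0.0557
```

Run:
```python
from h import *
d=grab('wrist'); cv2.imwrite('pics/w2.png',cv2.cvtColor(d['image'],cv2.COLOR_RGB2BGR))
s=robot.read_state(); print(s['time'],s['ee_pos'],s['ee_rot'],s['opening'])
g=d['image'].mean(-1); P=cloud(d,True)
k=(g<90)&(P[...,2]>.132)&(np.hypot(P[...,0]-.574,P[...,1]+.275)<.03)&(P[...,2]<.143)
v,u=np.nonzero(k); X=np.array([onz(d,a,b,.139,True)[:2] for a,b in zip(u,v)])*1000
print(len(X),X.mean(0),cv2.minAreaRect(X.astype(np.float32)))
w,V=np.linalg.eigh(np.cov(X.T)); print(np.sqrt(w*12),np.degrees(np.arctan2(V[1,1],V[0,1])))
```

```text
1.8333 [ 0.57593489 -0.27588648  0.19821832] [1.79869463e+02 5.79628693e-02 8.60846689e+01] 0.05523362041111142
1273 [ 574.25483051 -272.52376901] ((574.280517578125, -272.93328857421875), (31.687837600708008, 23.165422439575195), 84.90809631347656)
[22.65141188 30.70042592] 85.8832042349136
```

View pics/w2.png

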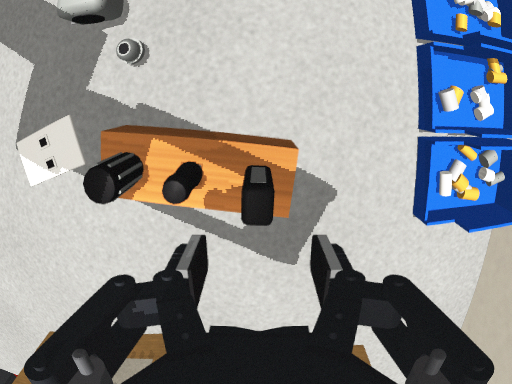

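The handle top sits at (250,197) between the open fingers, and its yaw of 86° matches the jaws. Descending now.

{"api": "step_arm", "payload": {
  "series": [
    {"angular":[0,0,0],"dp":[1,-1.5,10],"hand":65},
    {"angular":[0,0,0],"dp":[0,0,20],"hand":65},
    {"angular":[0,0,0],"dp":[0,0,25],"hand":65},
    {"angular":[0,0,0],"dp":[0,0,25],"hand":65},
    {"angular":[0,0,0],"dp":[0,0,15],"hand":65},
    {"angular":[0,0,0],"dp":[0,0,5],"hand":65},
    {"angular":[0,0,0],"dp":[0,0,0],"hand":65}
  ]
}}

```text
time: 2.42
ee_pos: [0.5724, -0.2747, 0.0951]
ee_rot: [-179.8, -0.1, 86.0]
contact_force: [-0.4, -0.3, 0.2]
opening: 0.0557
```

{"api": "step_arm", "payload": {
  "series": [
    {"angular":[0,0,0],"dp":[0,0,0],"hand":20},
    {"angular":[0,0,0],"dp":[0,0,0],"hand":15},
    {"angular":[0,0,0],"dp":[0,0,0],"hand":15},
    {"angular":[0,0,0],"dp":[0,0,0],"hand":15},
    {"angular":[0,0,0],"dp":[0,0,0],"hand":15},
    {"angular":[0,0,0],"dp":[0,0,0],"hand":15}
  ],
  "force": 80
}}

```text
time: 2.92
ee_pos: [0.5748, -0.2757, 0.0986]
ee_rot: [179.8, 0.1, 86.0]
contact_force: [-0.8, -0.4, 5.9]
opening: 0.0232
```

Run:
```python
from h import *
d=grab('wrist'); cv2.imwrite('pics/w3.png',cv2.cvtColor(d['image'],cv2.COLOR_RGB2BGR))
s=robot.read_state(); print(s)
```

```text
{'time': 2.9667, 'joints': array([-2.94154455e+01,  2.90653463e+01,  8.81270489e+01, -1.22045425e-02,
        6.26024635e+01, -2.54168766e+01]), 'qd': array([ 0.05133875,  0.03818651,  0.04453993,  0.04029457,  0.08892669,
       -0.02746768]), 'joint_efforts': array([ 2.08654474e-01, -5.05126190e+01, -1.93244469e+01,  1.25046386e-01,
        1.64980826e-02, -2.81402841e-03]), 'ee_pos': array([ 0.57474909, -0.27569369,  0.09857748]), 'ee_rot': array([1.79819374e+02, 9.78514753e-02, 8.60068735e+01]), 'contact_force': array([0.09070622, 0.05390124, 5.57641096]), 'wrist_torque': array([-0.05036389,  0.09261161, -0.01142302]), 'opening': 0.022975204687092094}
```

View pics/w3.png

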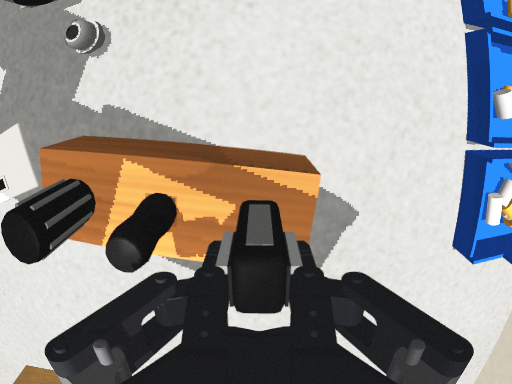

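{"api": "step_arm", "payload": {
  "series": [
    {"angular":[0,0,0],"dp":[0,0,-6],"hand":15},
    {"angular":[0,0,0],"dp":[0,0,-14],"hand":15},
    {"angular":[0,0,0],"dp":[0,0,-25],"hand":15},
    {"angular":[0,0,0],"dp":[0,0,-35],"hand":15},
    {"angular":[0,0,0],"dp":[0,0,-35],"hand":15},
    {"angular":[0,0,0],"dp":[0,0,-30],"hand":15},
    {"angular":[0,0,0],"dp":[0,0,-18],"hand":15},
    {"angular":[0,0,0],"dp":[0,0,-7],"hand":15}
  ]
}}

```text
time: 3.63
ee_pos: [0.5748, -0.2755, 0.271]
ee_rot: [179.7, 0.1, 86.0]
contact_force: [0.9, -0.0, -0.9]
opening: 0.0229
```

{"api": "step_arm", "payload": {
  "series": [
    {"angular":[0,0,0],"dp":[0,0,0],"hand":15},
    {"angular":[0,0,0],"dp":[0,0,0],"hand":15},
    {"angular":[0,0,0],"dp":[0,0,0],"hand":15}
  ]
}}

```text
time: 3.88
ee_pos: [0.5723, -0.2742, 0.2645]
ee_rot: [-179.8, -0.1, 86.0]
contact_force: [-0.3, -0.5, -1.3]
opening: 0.0231
```

Run:
```python
from h import *
d=grab('wrist'); cv2.imwrite('pics/w4.png',cv2.cvtColor(d['image'],cv2.COLOR_RGB2BGR))
s=robot.read_state(); print(s['time'],s['ee_pos'],s['ee_rot'],s['contact_force'],s['opening'])
```

```text
3.9333 [ 0.57233613 -0.27424788  0.26432832] [-1.79755295e+02 -1.15333966e-01  8.60019219e+01] [ 0.55527013 -0.80594282 -1.40764586] 0.02295876955729928
```

View pics/w4.png

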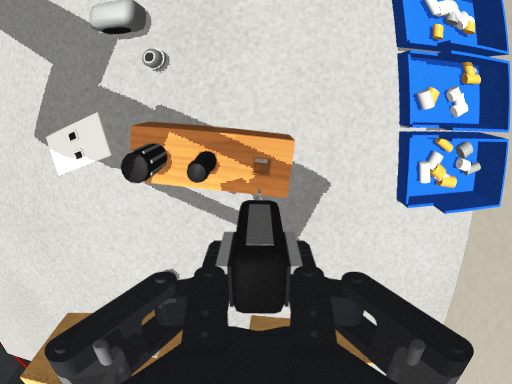

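{"api": "step_arm", "payload": {
  "series": [
    {"angular":[0,0,0],"dp":[12,-2.4,0],"hand":15},
    {"angular":[0,0,0],"dp":[26,-5.2,0],"hand":15},
    {"angular":[0,0,0],"dp":[38,-7.6,0],"hand":15},
    {"angular":[0,0,0],"dp":[40,-8,0],"hand":15},
    {"angular":[0,0,0],"dp":[40,-8,0],"hand":15},
    {"angular":[0,0,0],"dp":[40,-8,0],"hand":15},
    {"angular":[0,0,0],"dp":[40,-8,0],"hand":15},
    {"angular":[0,0,0],"dp":[40,-8,0],"hand":15}
  ]
}}

```text
time: 4.6
ee_pos: [0.536, 0.0068, 0.2658]
ee_rot: [-179.9, -0.0, 86.0]
contact_force: [1.0, 0.8, -2.1]
opening: 0.0231
```

{"api": "step_arm", "payload": {
  "series": [
    {"angular":[0,0,0],"dp":[40,-8,0],"hand":15},
    {"angular":[0,0,0],"dp":[40,-8,0],"hand":15},
    {"angular":[0,0,0],"dp":[33,-7,0],"hand":15},
    {"angular":[0,0,0],"dp":[20,-4,0],"hand":15},
    {"angular":[0,0,0],"dp":[9,-2,0],"hand":15},
    {"angular":[0,0,0],"dp":[0,0,0],"hand":15},
    {"angular":[0,0,0],"dp":[0,0,0],"hand":15},
    {"angular":[0,0,0],"dp":[0,0,0],"hand":15}
  ]
}}

```text
time: 5.27
ee_pos: [0.5186, 0.1468, 0.2664]
ee_rot: [-180.0, 0.1, 86.0]
contact_force: [0.7, 0.0, -0.8]
opening: 0.0228
```

Run:
```python
from h import *
d=grab('wrist'); cv2.imwrite('pics/w5.png',cv2.cvtColor(d['image'],cv2.COLOR_RGB2BGR))
c=d['image'][100:220,180:340]; cv2.imwrite('pics/w5z.png',cv2.cvtColor(cv2.resize(c,None,fx=5,fy=5,interpolation=cv2.INTER_CUBIC),cv2.COLOR_RGB2BGR))
s=robot.read_state(); print(s['time'],s['ee_pos'],s['ee_rot'],s['contact_force'],s['opening'])
```

```text
5.3167 [0.5188038  0.14653249 0.26654307] [-1.79974305e+02  4.96604938e-02  8.59162503e+01] [ 0.19423348  0.69553643 -1.22693471] 0.023067680477144605
```

View pics/w5.png

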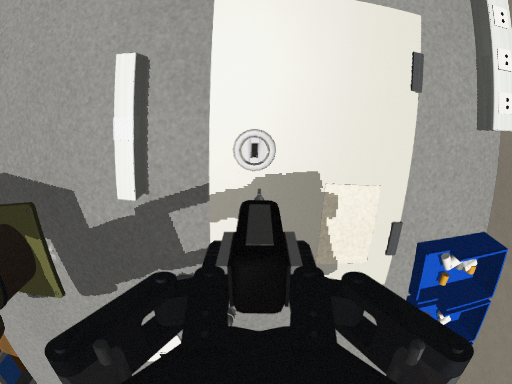

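View pics/w5z.png

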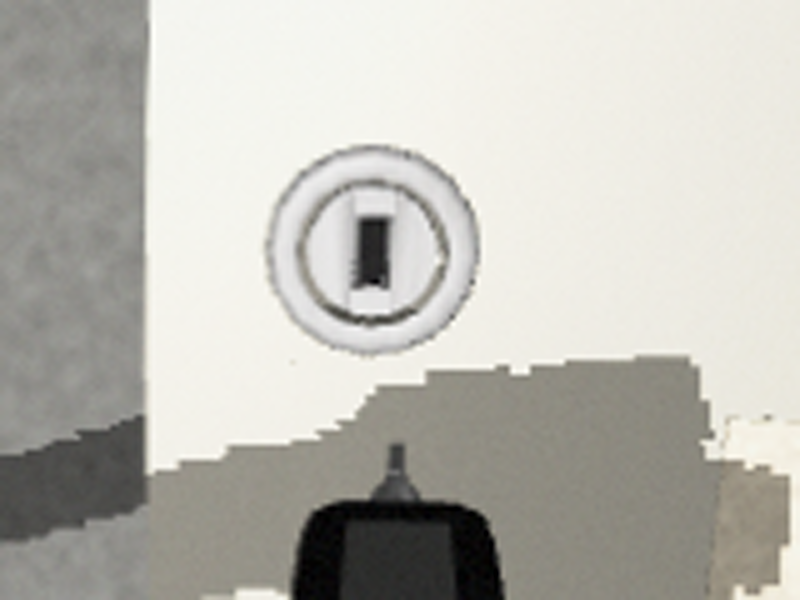

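```bash
cat > lk.py <<'E'
from h import *
def lock(d,zr=.141,zs=.137,c0=None):
    g=cv2.cvtColor(d['image'],cv2.COLOR_RGB2GRAY).astype(float)
    P=cloud(d,True)
    return g,P
E
python3 - <<'E'
from h import *
d=load('wrist'); g=d['image'].mean(-1)
P=cloud(d,True); print('door z',P[120,300],'rim z',P[150-19,254], 'face', P[150,246])
# slot dark pixels
k=(g<90); m=np.zeros_like(k); m[138:163,244:266]=1; k&=m
v,u=np.nonzero(k)
for z in (.140,.136):
    X=np.array([onz(d,a,b,z,True)[:2] for a,b in zip(u,v)])*1000
    w,V=np.linalg.eigh(np.cov(X.T)); print(z,len(X),X.mean(0),np.sqrt(w*12),np.degrees(np.arctan2(V[1,1],V[0,1])))
# bevel lines / rim circle: pixels in annulus of darker tone
mm=np.zeros_like(k); mm[125:175,230:280]=1
e=(g<215)&mm.astype(bool)&~k
X=np.array([onz(d,a,b,.139,True)[:2] for b,a in zip(*np.nonzero(e))])*1000
c=X.mean(0)
for it in range(20):
    r=np.hypot(*(X-c).T); s=(r>15)&(r<23)
    A=np.c_[2*X[s],np.ones(s.sum())]; q=np.linalg.lstsq(A,(X[s]**2).sum(1),rcond=None)[0]; c=q[:2]
print('outer ring',c,np.sqrt(q[2]+c@c),s.sum())
# blade tip
for (a,b) in ((258.9,188.8),(258.9,190)):
    print('tip far edge',onz(d,a,b,.181,True)*1000)
row=g[186:200,250:270].astype(int); print(row)
# enclosure left edge dir
pts=[]
for b in range(20,170,6):
    line=g[b,170:240]; i=np.argmax(np.diff(line)>40)
    pts.append(onz(d,170+i+.5,b,.138,True)[:2]*1000)
pts=np.array(pts); vx,vy,x0,y0=cv2.fitLine(pts.astype(np.float32),cv2.DIST_HUBER,0,.01,.01).ravel(); print('edge ang',np.degrees(np.arctan2(vy,vx)),x0,y0)
E
```

```text
door z [0.55966106 0.20249206 0.13698974] rim z [0.51709843 0.19528557 0.13973698] face [0.50844819 0.17826478 0.13917301]
0.14 76 [515.81593434 177.07218023] [ 7.73433698 15.38237825] 81.19929510943348
0.136 76 [515.69722499 176.38245449] [ 7.84950965 15.61143854] 81.19929510943334
outer ring [515.52799563 177.89982943] 18.6909677831561 330
tip far edge [518.53955932 153.15880065 181.        ]
tip far edge [518.4672529  152.15350465 181.        ]
[[141 147 144 144 140 142 144 144 142 143 144 143 143 143 139 141 140 143
  142 140]
 [142 146 145 145 145 141 145 145 141 140 140 144 143 141 141 144 143 139
  142 140]
 [146 141 145 146 144 143 143 140 125 119 121 138 141 140 142 142 144 142
  142 141]
 [144 143 143 141 146 144 143 123  77  63  80 136 146 142 142 141 142 139
  140 138]
 [144 143 145 142 143 144 142 125  74  64  78 137 144 140 140 145 142 140
  138 140]
 [145 145 145 145 142 146 142 122  73  63  80 135 138 142 141 143 144 142
  139 139]
 [143 144 145 143 143 141 142 110  69  60  80 134 141 140 140 140 142 143
  139 139]
 [142 143 142 145 144 142 141 109  71  68  81 134 143 141 137 140 141 143
  142 139]
 [143 146 140 142 142 141 144 116 109 110  85 131 140 139 143 142 139 141
  140 143]
 [146 143 143 143 143 141 139  76  69  76  77  99 138 142 141 143 139 140
  140 141]
 [142 144 143 145 141 141 107  70  72  79  80  92 133 142 141 140 143 140
  142 139]
 [144 144 142 142 139  91  63  64  75  81  92  92  83 133 142 142 138 141
  140 139]
 [146 142 145 143 106  70  60  65  76  81  95  98  77  93 136 141 139 140
  141 141]
 [141 139 138 140  78  60  60  67  68  66  86 102  86  66 129 138 140 137
  136 137]]
edge ang 83.50308 480.01932 237.80466
```

{"api": "step_arm", "payload": {
  "series": [
    {"angular":[0,0,0],"dp":[5,-1.3,5],"hand":15},
    {"angular":[0,0,0],"dp":[7,-1.7,12],"hand":15},
    {"angular":[0,0,2],"dp":[3.8,-0.9,10],"hand":15},
    {"angular":[0,0,2],"dp":[0,0,3],"hand":15},
    {"angular":[0,0,0],"dp":[0,0,0],"hand":15},
    {"angular":[0,0,0],"dp":[0,0,0],"hand":15},
    {"angular":[0,0,0],"dp":[0,0,0],"hand":15},
    {"angular":[0,0,0],"dp":[0,0,0],"hand":15}
  ]
}}

```text
time: 5.98
ee_pos: [0.5164, 0.1636, 0.2373]
ee_rot: [179.9, -0.0, 82.0]
contact_force: [0.4, -0.4, -2.1]
opening: 0.0234
```

```bash
cat > ms.py <<'E'
import sys
from h import *
nm=sys.argv[1]
s=robot.read_state(); print(s['time'],s['ee_pos'],s['ee_rot'],s['contact_force'],s['wrist_torque'],s['opening'])
d=grab('wrist'); s=robot.read_state(); print(s['ee_pos'],s['ee_rot'])
c=d['image'][100:220,180:340]; cv2.imwrite(f'pics/{nm}.png',cv2.cvtColor(cv2.resize(c,None,fx=5,fy=5,interpolation=cv2.INTER_CUBIC),cv2.COLOR_RGB2BGR))
E
python3 ms.py w6
```

```text
5.9833 [0.51643283 0.16363721 0.23727532] [ 1.79948338e+02 -1.86382353e-02  8.19894966e+01] [ 0.41012613 -0.39698072 -2.08450189] [ 0.00662419 -0.02189559 -0.00484846] 0.023437403644376034
[0.51638308 0.163696   0.23731823] [ 1.79946019e+02 -1.87540283e-02  8.19912509e+01]
```

View pics/w6.png

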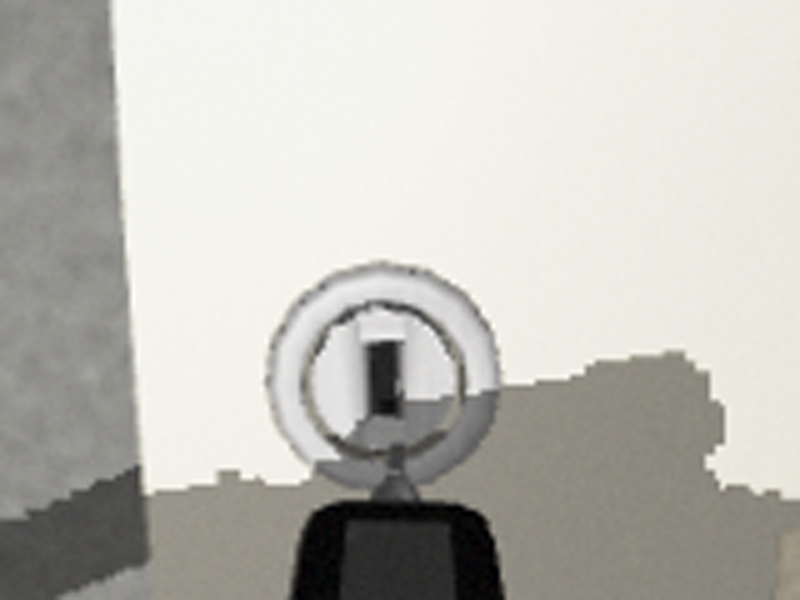

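```bash
cat > sl.py <<'E'
from h import *
d=load('wrist'); g=cv2.cvtColor(d['image'],cv2.COLOR_RGB2GRAY).astype(np.float32)
import sys
u0,v0=float(sys.argv[1]),float(sys.argv[2]); vt=float(sys.argv[3]); zt=float(sys.argv[4])
x0,y0=int(u0)-15,int(v0)-15
c=g[y0:y0+30,x0:x0+30]; f=cv2.resize(c,None,fx=8,fy=8,interpolation=cv2.INTER_CUBIC)
k=(f<95).astype(np.uint8); n,l,st,cc=cv2.connectedComponentsWithStats(k)
i=l[int((v0-y0+.5)*8),int((u0-x0+.5)*8)]; 
if i==0: i=1+np.argmin(np.hypot(*(cc[1:]-120).T)+1e3*(st[1:,4]<200))
yy,xx=np.nonzero(l==i); U=(xx+.5)/8-.5+x0; V=(yy+.5)/8-.5+y0
X=np.array([onz(d,a,b,.140,True)[:2] for a,b in zip(U,V)])*1000
r=cv2.minAreaRect(X.astype(np.float32)); w,E=np.linalg.eigh(np.cov(X.T)); 
print('slot',len(X),X.mean(0),r,np.sqrt(12*w),np.degrees(np.arctan2(E[1,1],E[0,1]))%180, U.mean(),V.mean(),'V',V.min(),V.max())
# blade columns
b=g[int(vt)+1,248:272]; 
f=np.clip((135-b)/70,0,1); uc=(f*np.arange(248,272)).sum()/f.sum(); print('blade row',b.astype(int),uc)
print('tip',onz(d,uc,vt,zt,True)*1000, 'depth',depth(d,round(uc),round(vt+1.5),True))
P=cloud(d,True); print(P[int(v0),int(u0)-6:int(u0)+8,2].round(4))
E
python3 sl.py 256.5 175 188.5 .1517
python3 - <<'E'
from h import *
d=load('wrist'); g=d['image'].mean(-1)
print(g[184:198,250:270].astype(int)); print((d['z_map'][184:196,255:264]*1000).round(0))
E
```

```text
slot 5953 [515.95533122 178.05974205] ((516.1460571289062, 178.0619354248047), (13.358319282531738, 5.895444393157959), 82.63845825195312) [ 5.28336081 13.07612216] 85.3523784797288 256.3656664706871 175.6514887451705 V 167.8125 183.3125
blade row [ 78  77  76  86 100 114 149 129 127 114  71  62  66  92  80  75  77  81
 102 126 133 127 124 122] 258.06952702171344
tip [516.30875485 170.35007034 151.7       ] depth [0.51629957 0.17060638 0.15654205]
[0.14   0.1391 0.1388 0.1368 0.1358 0.1362 0.1335 0.1347 0.1351 0.1372
 0.3796 0.1384 0.1375 0.1398]
[[218 133 109 115 128 132 132 131 131 130 134 122 123 126 127 125 121 125
  136 145]
 [216 136 115 126 126 129 130 127 129 131 128 120 124 124 125 122 122 134
  142 140]
 [149 117 119 129 131 133 127 132 128 132 128 123 124 126 128 124 103  93
   90 107]
 [129 115 119 131 132 133 133 130 131 130 129 124 119 122 115  81  75  74
   80 118]
 [113 114 117 130 133 133 129 132 113 108 110 122 124 102  79  75  75  94
  121 126]
 [ 75  84  99 113 148 129 127 114  71  62  65  91  78  73  76  80 101 125
  132 127]
 [ 78  74  73  76  75  57  64  74  65
[... 520 characters left out ...]
85 102 107 103 105 110 138
  142 139]
 [109 108 119 107 102  79  65  64  71  85  91  92  71 117 142 142 145 139
  141 142]]
[[250. 250. 250. 250. 250. 250. 250. 251. 250.]
 [249. 251. 250. 252. 251. 251. 251. 251. 250.]
 [251. 252. 251. 250. 252. 251. 251. 250. 251.]
 [251. 250. 250. 252. 250. 251. 251. 252. 251.]
 [252. 251. 252. 252. 250. 252. 251. 251. 262.]
 [251. 252. 250. 236. 237. 237. 260. 260. 259.]
 [258. 260. 258. 234. 234. 233. 257. 257. 257.]
 [256. 255. 255. 233. 231. 231. 252. 251. 251.]
 [251. 253. 252. 230. 229. 228. 251. 253. 253.]
 [251. 252. 252. 227. 226. 226. 251. 250. 251.]
 [253. 252. 225. 225. 225. 225. 251. 252. 253.]
 [253. 252. 225. 225. 224. 225. 251. 253. 252.]]
```

{"api": "step_arm", "payload": {
  "series": [
    {"angular":[0,0,0],"dp":[5,-0.8,0],"hand":15},
    {"angular":[0,0,0],"dp":[6,-1,0],"hand":15},
    {"angular":[0,0,0],"dp":[2.4,-0.3,0],"hand":15},
    {"angular":[0,0,0],"dp":[0,0,3],"hand":15},
    {"angular":[0,0,0],"dp":[0,0,4],"hand":15},
    {"angular":[0,0,0],"dp":[0,0,1.5],"hand":15},
    {"angular":[0,0,0],"dp":[0,0,0],"hand":15},
    {"angular":[0,0,0],"dp":[0,0,0],"hand":15}
  ]
}}

```text
time: 6.7
ee_pos: [0.5155, 0.1773, 0.228]
ee_rot: [-180.0, 0.0, 82.0]
contact_force: [0.1, -0.3, -1.4]
opening: 0.023
```

{"api": "step_arm", "payload": {
  "series": [
    {"angular":[0,0,0],"dp":[0,0,0],"hand":15},
    {"angular":[0,0,0],"dp":[0,0,0],"hand":15},
    {"angular":[0,0,0],"dp":[0,0,0],"hand":15}
  ]
}}

```text
time: 6.95
ee_pos: [0.5159, 0.1774, 0.2285]
ee_rot: [180.0, -0.0, 82.0]
contact_force: [0.1, 0.3, -1.5]
opening: 0.023
```

```bash
python3 ms.py w7
```

```text
6.95 [0.51586842 0.1774165  0.22848399] [ 1.79984277e+02 -5.53088100e-03  8.19900681e+01] [ 0.06837824  0.25456392 -1.4984347 ] [-0.06672458 -0.02095797  0.05949904] 0.023030387871777754
[0.51583819 0.1774417  0.22846873] [ 1.79985827e+02 -5.93153638e-03  8.19913416e+01]
```

View pics/w7.png

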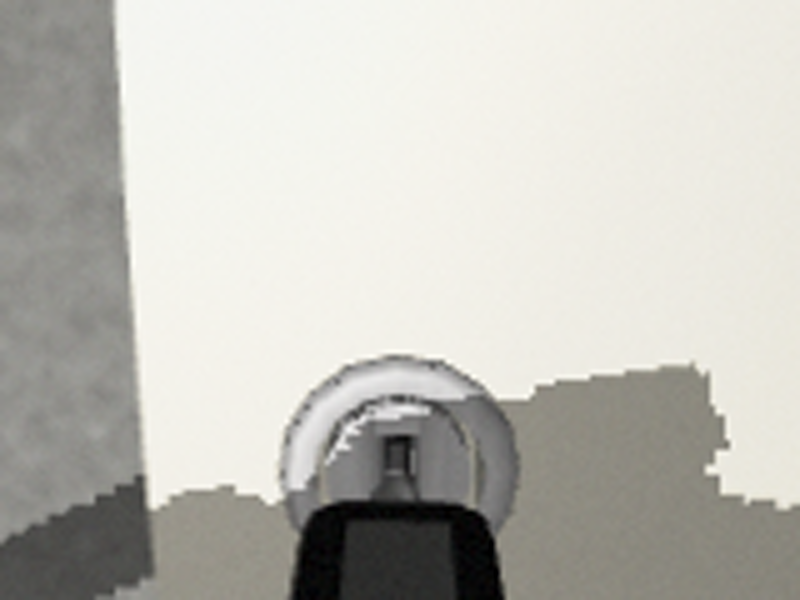

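{"api": "step_arm", "payload": {
  "series": [
    {"angular":[0,0,0],"dp":[0,0,1],"hand":15},
    {"angular":[0,0,0],"dp":[0,0,1],"hand":15},
    {"angular":[0,0,0],"dp":[0,0,1],"hand":15},
    {"angular":[0,0,0],"dp":[0,0,0.5],"hand":15},
    {"angular":[0,0,0],"dp":[0,0,0],"hand":15},
    {"angular":[0,0,0],"dp":[0,0,0],"hand":15}
  ]
}}

```text
time: 7.5
ee_pos: [0.5157, 0.1775, 0.2248]
ee_rot: [-180.0, 0.0, 82.0]
contact_force: [-0.8, -0.0, -1.7]
opening: 0.0229
```

{"api": "step_arm", "payload": {
  "series": [
    {"angular":[0,0,0],"dp":[0,0,1],"hand":15},
    {"angular":[0,0,0],"dp":[0,0,0.5],"hand":15},
    {"angular":[0,0,0],"dp":[0,0,0],"hand":15},
    {"angular":[0,0,0],"dp":[0,0,0],"hand":15}
  ]
}}

```text
time: 7.83
ee_pos: [0.5157, 0.1775, 0.2233]
ee_rot: [-180.0, 0.0, 82.0]
contact_force: [0.6, 1.1, -1.5]
opening: 0.0234
```

{"api": "step_arm", "payload": {
  "series": [
    {"angular":[0,0,0],"dp":[0,0,1],"hand":15},
    {"angular":[0,0,0],"dp":[0,0,0.5],"hand":15},
    {"angular":[0,0,0],"dp":[0,0,0],"hand":15},
    {"angular":[0,0,0],"dp":[0,0,0],"hand":15}
  ]
}}

```text
time: 8.17
ee_pos: [0.5157, 0.1775, 0.2218]
ee_rot: [-180.0, 0.0, 82.0]
contact_force: [0.2, 0.3, -1.0]
opening: 0.023
```

{"api": "step_arm", "payload": {
  "series": [
    {"angular":[0,0,0],"dp":[0,0,1],"hand":15},
    {"angular":[0,0,0],"dp":[0,0,0.5],"hand":15},
    {"angular":[0,0,0],"dp":[0,0,0],"hand":15},
    {"angular":[0,0,0],"dp":[0,0,0],"hand":15}
  ]
}}

```text
time: 8.5
ee_pos: [0.5157, 0.1775, 0.2203]
ee_rot: [-180.0, 0.0, 82.0]
contact_force: [-0.0, 0.7, -1.3]
opening: 0.0233
```

```bash
python3 ms.py w8
```

```text
8.5 [0.51570822 0.17747821 0.22029266] [-1.79995364e+02  3.52637574e-03  8.20010955e+01] [-0.01530724  0.70754285 -1.34132788] [-0.0637846  -0.00406658  0.03031164] 0.023273445713390118
[0.51573327 0.17746815 0.22031884] [-1.79997508e+02  2.72102183e-03  8.19989419e+01]
```

View pics/w8.png

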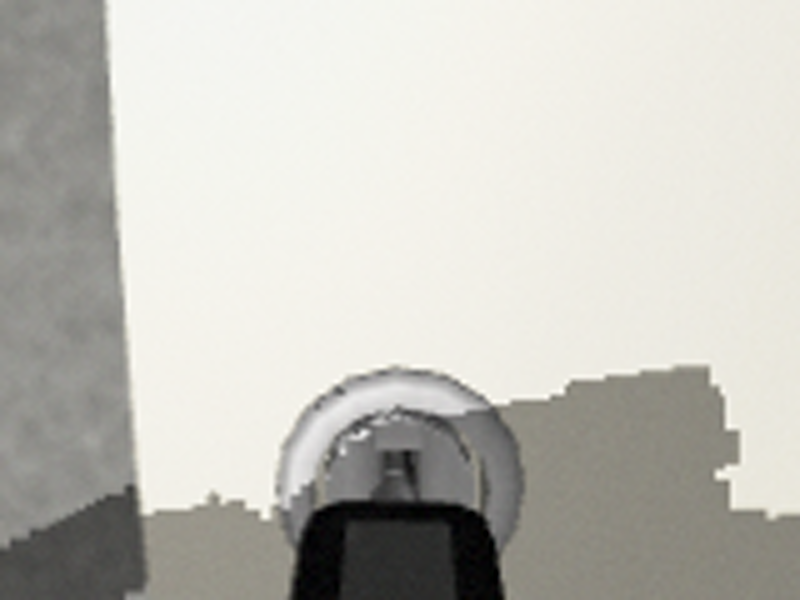

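{"api": "step_arm", "payload": {
  "series": [
    {"angular":[0,0,0],"dp":[0,0,1],"hand":15},
    {"angular":[0,0,0],"dp":[0,0,1],"hand":15},
    {"angular":[0,0,0],"dp":[0,0,0],"hand":15},
    {"angular":[0,0,0],"dp":[0,0,0],"hand":15}
  ]
}}

```text
time: 8.88
ee_pos: [0.5157, 0.1775, 0.2187]
ee_rot: [180.0, -0.0, 82.0]
contact_force: [-0.6, 0.8, 3.3]
opening: 0.0234
```

{"api": "step_arm", "payload": {
  "series": [
    {"angular":[0,0,0],"dp":[0,0,1],"hand":15},
    {"angular":[0,0,0],"dp":[0,0,0.5],"hand":15},
    {"angular":[0,0,0],"dp":[0,0,0],"hand":15},
    {"angular":[0,0,0],"dp":[0,0,0],"hand":15}
  ]
}}

```text
time: 9.22
ee_pos: [0.5157, 0.1776, 0.2174]
ee_rot: [180.0, -0.0, 82.0]
contact_force: [-2.2, -0.1, 6.1]
opening: 0.0231
```

{"api": "step_arm", "payload": {
  "series": [
    {"angular":[0,0,0],"dp":[0,0,0.8],"hand":15},
    {"angular":[0,0,0],"dp":[0,0,0.7],"hand":15},
    {"angular":[0,0,0],"dp":[0,0,0],"hand":15},
    {"angular":[0,0,0],"dp":[0,0,0],"hand":15}
  ]
}}

```text
time: 9.55
ee_pos: [0.5157, 0.1775, 0.2164]
ee_rot: [180.0, -0.0, 82.0]
contact_force: [-2.4, -0.4, 9.1]
opening: 0.0234
```

{"api": "step_arm", "payload": {
  "series": [
    {"angular":[0,0,0],"dp":[0,0,0.6],"hand":15},
    {"angular":[0,0,0],"dp":[0,0,0],"hand":15},
    {"angular":[0,0,0],"dp":[0,0,0],"hand":15}
  ]
}}

```text
time: 9.8
ee_pos: [0.5157, 0.1775, 0.216]
ee_rot: [180.0, -0.0, 82.0]
contact_force: [-3.6, -1.3, 9.4]
opening: 0.0231
```

```bash
python3 ms.py w9
```

```text
9.8 [0.51569089 0.17753409 0.21600267] [ 1.79959845e+02 -2.18100226e-02  8.20009546e+01] [-3.58910741 -1.2690228   9.38368396] [-0.1217684   0.7970328  -0.03767124] 0.02313893818351774
[0.51568576 0.17756981 0.21599819] [ 1.79961131e+02 -2.49174057e-02  8.19998103e+01]
```

View pics/w9.png

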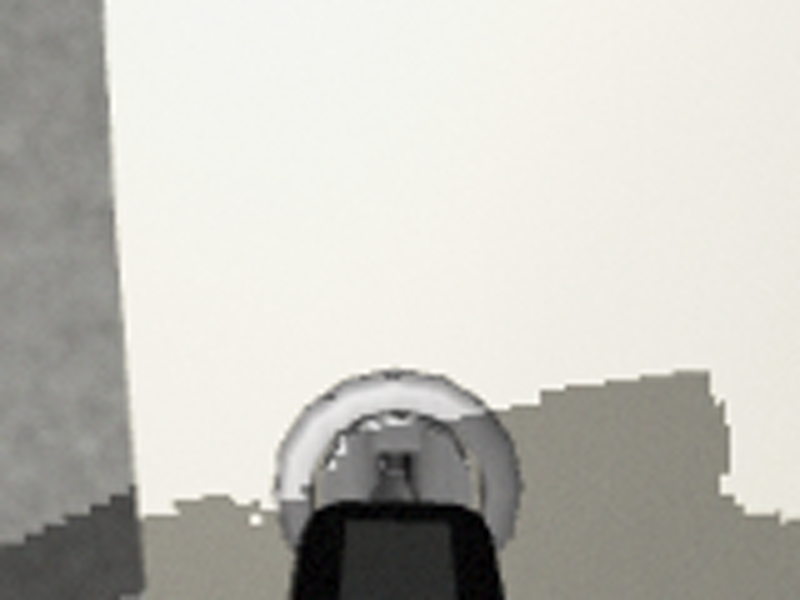

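{"api": "step_arm", "payload": {
  "series": [
    {"angular":[0,0,0],"dp":[0,-0.4,0.5],"hand":15},
    {"angular":[0,0,2],"dp":[0,0,0],"hand":15},
    {"angular":[0,0,4],"dp":[0,0,0],"hand":15},
    {"angular":[0,0,4],"dp":[0,0,0],"hand":15},
    {"angular":[0,0,4],"dp":[0,0,0],"hand":15},
    {"angular":[0,0,4],"dp":[0,0,0],"hand":15},
    {"angular":[0,0,2],"dp":[0,0,0],"hand":15},
    {"angular":[0,0,0],"dp":[0,0,0],"hand":15}
  ]
}}

```text
time: 10.52
ee_pos: [0.5159, 0.1778, 0.2158]
ee_rot: [179.9, -0.1, 61.9]
contact_force: [-3.2, 0.1, 10.2]
opening: 0.0228
```

```bash
python3 ms.py w10
```

```text
10.5167 [0.5158932  0.17784018 0.21584067] [ 1.79912288e+02 -9.83298977e-02  6.19228899e+01] [-3.20753801  0.1190669  10.17448332] [-0.03007049  0.64335129  0.10726017] 0.022831998511233072
[0.51585693 0.17784187 0.21584884] [ 1.79913234e+02 -9.68910600e-02  6.19949694e+01]
```

View pics/w10.png

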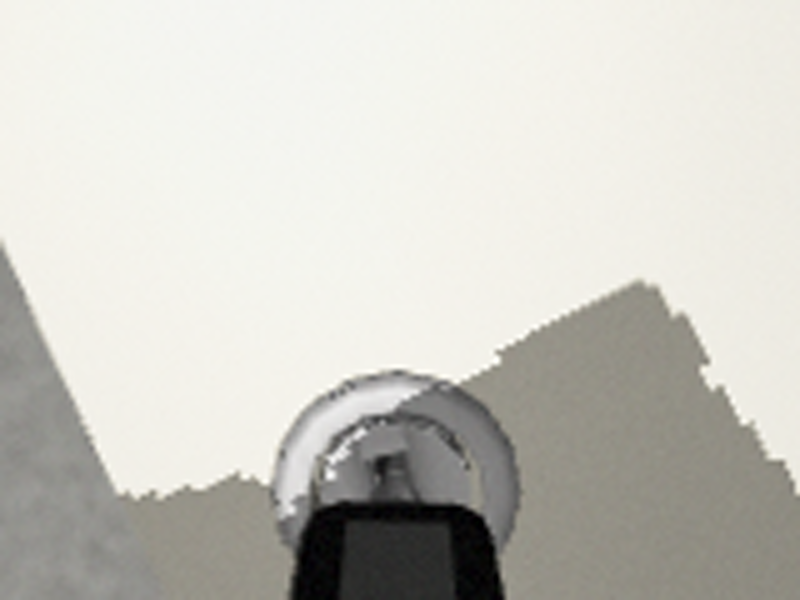

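{"api": "step_arm", "payload": {
  "series": [
    {"angular":[0,0,2],"dp":[0,0,0.3],"hand":15},
    {"angular":[0,0,4],"dp":[0,0,0],"hand":15},
    {"angular":[0,0,4],"dp":[0,0,0],"hand":15},
    {"angular":[0,0,4],"dp":[0,0,0],"hand":15},
    {"angular":[0,0,4],"dp":[0,0,0],"hand":15},
    {"angular":[0,0,4],"dp":[0,0,0],"hand":15},
    {"angular":[0,0,2],"dp":[0,0,0],"hand":15},
    {"angular":[0,0,0],"dp":[0,0,0],"hand":15}
  ]
}}

```text
time: 11.23
ee_pos: [0.516, 0.1779, 0.2156]
ee_rot: [180.0, -0.1, 37.9]
contact_force: [-2.3, -0.2, 10.4]
opening: 0.0232
```

```bash
python3 ms.py w11
```

```text
11.2333 [0.51597857 0.17791717 0.21564814] [ 1.79958623e+02 -1.41597665e-01  3.79214402e+01] [-2.27349964 -0.22968414 10.42224393] [-0.0071803   0.58726912  0.08613523] 0.02324650244398189
[0.51599553 0.1779048  0.21564839] [ 1.79958527e+02 -1.42277417e-01  3.79931061e+01]
```

View pics/w11.png

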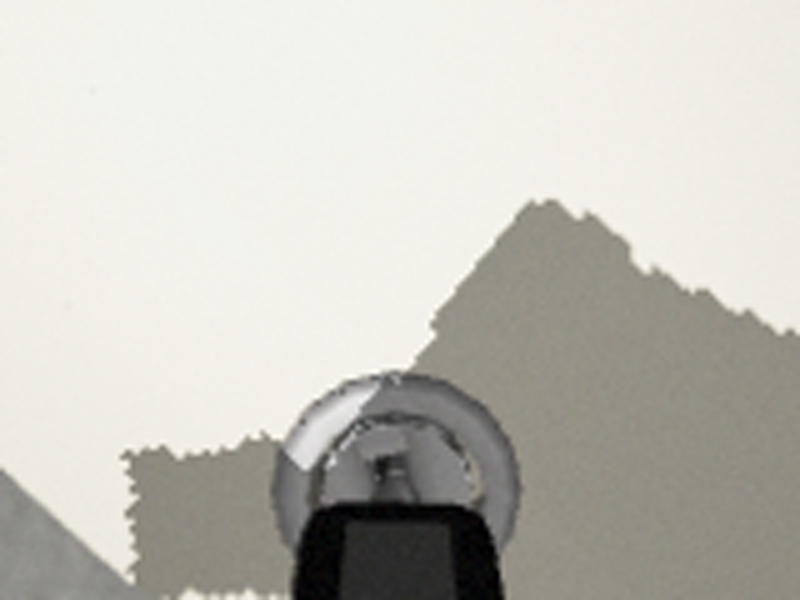

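{"api": "step_arm", "payload": {
  "series": [
    {"angular":[0,0,2],"dp":[0,0,0],"hand":15},
    {"angular":[0,0,4],"dp":[0,0,0],"hand":15},
    {"angular":[0,0,4],"dp":[0,0,0],"hand":15},
    {"angular":[0,0,4],"dp":[0,0,0],"hand":15},
    {"angular":[0,0,4],"dp":[0,0,0],"hand":15},
    {"angular":[0,0,4],"dp":[0,0,0],"hand":15},
    {"angular":[0,0,2],"dp":[0,0,0],"hand":15},
    {"angular":[0,0,0],"dp":[0,0,0],"hand":15}
  ]
}}

```text
time: 11.95
ee_pos: [0.5161, 0.1779, 0.2157]
ee_rot: [-180.0, -0.2, 13.9]
contact_force: [-2.1, -0.2, 9.9]
opening: 0.0229
```

```bash
python3 ms.py w12
```

```text
11.95 [0.5161175  0.17793961 0.21570263] [-1.79983561e+02 -1.64842743e-01  1.39238356e+01] [-2.08460029 -0.20390615  9.89040454] [0.01501863 0.55895954 0.08801325] 0.022938714589546425
[0.51611189 0.17792496 0.21569025] [-1.79983283e+02 -1.64357616e-01  1.39929710e+01]
```

View pics/w12.png

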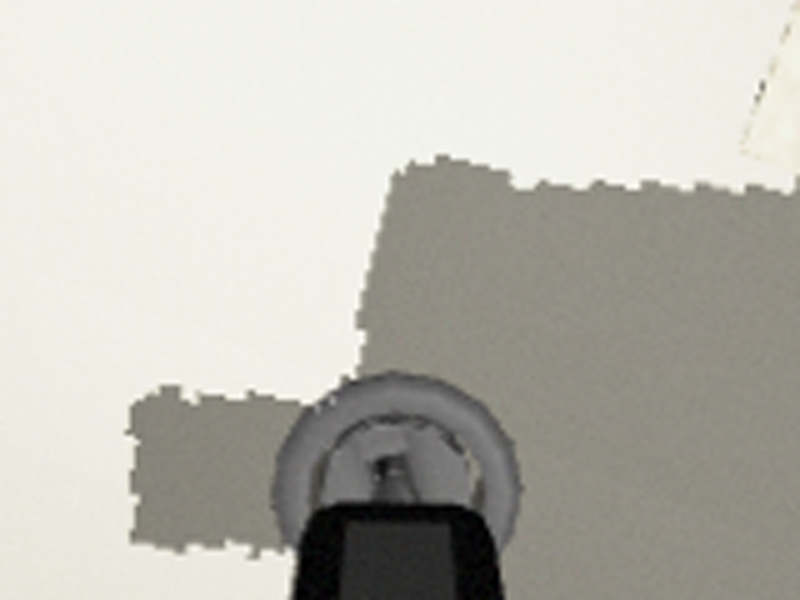

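{"api": "step_arm", "payload": {
  "series": [
    {"angular":[0,0,2],"dp":[0,0,0],"hand":15},
    {"angular":[0,0,4],"dp":[0,0,0],"hand":15},
    {"angular":[0,0,4],"dp":[0,0,0],"hand":15},
    {"angular":[0,0,4],"dp":[0,0,0],"hand":15},
    {"angular":[0,0,2],"dp":[0,0,0],"hand":15},
    {"angular":[0,0,2],"dp":[0,0,0],"hand":15},
    {"angular":[0,0,0],"dp":[0,0,0],"hand":15}
  ]
}}

```text
time: 12.58
ee_pos: [0.5162, 0.1779, 0.2157]
ee_rot: [-179.9, -0.2, -4.1]
contact_force: [-2.1, -0.5, 10.9]
opening: 0.023
```

```bash
python3 -c "
from h import *
s=robot.read_state(); print(s['ee_rot'],s['contact_force'],s['wrist_torque'],s['joints'])"
```

```text
[-1.79936874e+02 -1.60091079e-01 -4.07106374e+00] [-2.0836201  -0.51835589 10.94242993] [-0.04162455  0.58488893  0.08094133] [1.45770116e+01 1.59136423e+01 9.12096583e+01 9.03013321e-03
 7.27048286e+01 1.08645316e+02]
```

{"api": "step_arm", "payload": {
  "series": [
    {"angular":[0,0,1.5],"dp":[0,0,0],"hand":15},
    {"angular":[0,0,1.5],"dp":[0,0,0],"hand":15},
    {"angular":[0,0,0],"dp":[0,0,0],"hand":15}
  ]
}}

```text
time: 12.83
ee_pos: [0.5162, 0.1779, 0.2157]
ee_rot: [-179.9, -0.2, -7.0]
contact_force: [-1.3, -0.4, 10.4]
opening: 0.0232
```

```bash
python3 ms.py w13
```

```text
12.8333 [0.51621686 0.17791083 0.21570953] [-1.79927637e+02 -1.58054388e-01 -7.04902678e+00] [-1.27395246 -0.3890578  10.37204415] [-0.07226203  0.5354116   0.04169894] 0.023228987607685967
[0.51623934 0.17789399 0.21574839] [-1.79926691e+02 -1.64116123e-01 -6.99992496e+00]
```

View pics/w13.png

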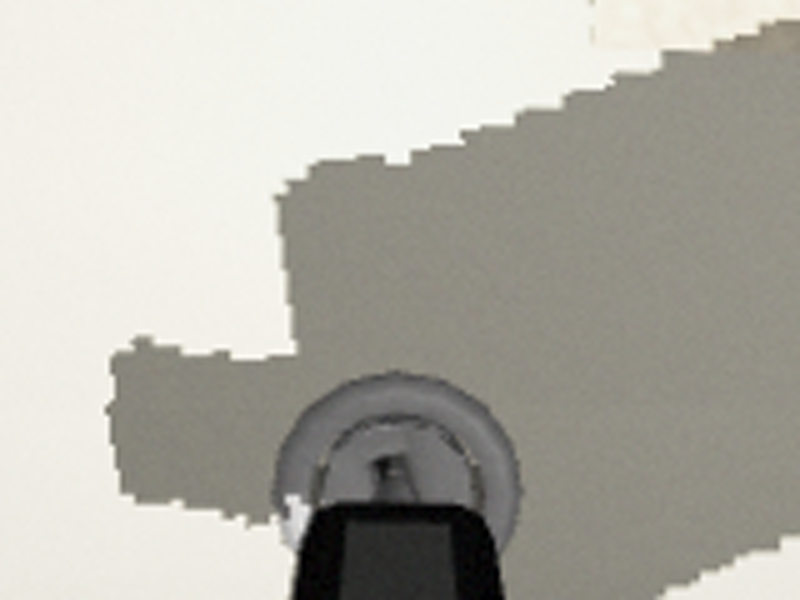

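{"api": "step_arm", "payload": {
  "series": [
    {"angular":[0,0,1.5],"dp":[0,0,0],"hand":15},
    {"angular":[0,0,1.5],"dp":[0,0,0],"hand":15},
    {"angular":[0,0,1],"dp":[0,0,0],"hand":15},
    {"angular":[0,0,0],"dp":[0,0,0],"hand":15}
  ]
}}

```text
time: 13.22
ee_pos: [0.5162, 0.1779, 0.2157]
ee_rot: [-179.9, -0.2, -11.0]
contact_force: [-1.9, -0.2, 10.3]
opening: 0.0233
```

```bash
cat > st.py <<'E'
from h import *
s=robot.read_state(); print(s['time'],s['ee_pos'].round(4),s['ee_rot'].round(2),s['contact_force'].round(1),s['wrist_torque'].round(3))
E
python3 st.py
```

```text
13.2167 [0.5162 0.1779 0.2157] [-1.7992e+02 -1.5000e-01 -1.1030e+01] [-1.9 -0.2 10.3] [-0.086  0.521  0.099]
```

{"api": "step_arm", "payload": {
  "series": [
    {"angular":[0,0,1],"dp":[0,0,0],"hand":15},
    {"angular":[0,0,1],"dp":[0,0,0],"hand":15},
    {"angular":[0,0,0],"dp":[0,0,0],"hand":15}
  ]
}}

```text
time: 13.47
ee_pos: [0.5162, 0.1779, 0.2157]
ee_rot: [-179.9, -0.2, -13.0]
contact_force: [-2.1, -0.3, 10.2]
opening: 0.0237
```

```bash
python3 st.py
```

```text
13.4667 [0.5162 0.1779 0.2157] [-1.7991e+02 -1.5000e-01 -1.3030e+01] [-2.1 -0.3 10.2] [-0.041  0.53   0.036]
```

{"api": "step_arm", "payload": {
  "series": [
    {"angular":[0,0,1],"dp":[0,0,0],"hand":15},
    {"angular":[0,0,1],"dp":[0,0,0],"hand":15},
    {"angular":[0,0,0],"dp":[0,0,0],"hand":15}
  ]
}}

```text
time: 13.72
ee_pos: [0.5162, 0.1779, 0.2157]
ee_rot: [-179.9, -0.2, -15.0]
contact_force: [-2.1, -0.7, 10.2]
opening: 0.0231
```

```bash
python3 st.py
```

```text
13.7167 [0.5162 0.1779 0.2157] [-1.7991e+02 -1.5000e-01 -1.5030e+01] [-2.1 -0.7 10.2] [-0.07   0.503  0.069]
```

{"api": "step_arm", "payload": {
  "series": [
    {"angular":[0,0,1],"dp":[0,0,0],"hand":15},
    {"angular":[0,0,0],"dp":[0,0,0],"hand":15}
  ]
}}

```text
time: 13.88
ee_pos: [0.5163, 0.1779, 0.2157]
ee_rot: [-179.9, -0.1, -16.0]
contact_force: [-3.0, -0.4, 9.9]
opening: 0.0235
```

```bash
python3 st.py; python3 ms.py w14
```

```text
13.8833 [0.5163 0.1779 0.2157] [-1.7991e+02 -1.5000e-01 -1.6030e+01] [-3.  -0.4  9.9] [-0.07   0.513  0.095]
13.8833 [0.51625073 0.1778609  0.21572174] [-1.79906095e+02 -1.49762266e-01 -1.60252529e+01] [-2.99986252 -0.3604736   9.9108348 ] [-0.07005742  0.5127615   0.09540005] 0.023453983247997037
[0.51626407 0.17785856 0.21570544] [-1.79906170e+02 -1.49028865e-01 -1.59973040e+01]
```

View pics/w14.png

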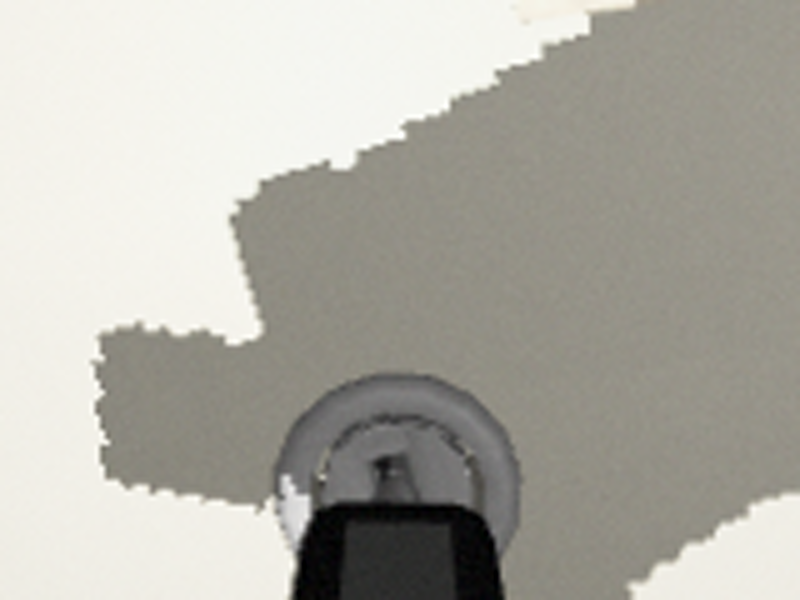

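{"api": "step_arm", "payload": {
  "series": [
    {"angular":[0,0,1],"dp":[0,0,0],"hand":15},
    {"angular":[0,0,0],"dp":[0,0,0],"hand":15}
  ]
}}

```text
time: 14.1
ee_pos: [0.5162, 0.1779, 0.2157]
ee_rot: [-179.9, -0.1, -17.0]
contact_force: [-2.4, 0.2, 10.3]
opening: 0.0232
```

```bash
python3 st.py
```

```text
14.1 [0.5162 0.1779 0.2157] [-1.7991e+02 -1.5000e-01 -1.7020e+01] [-2.4  0.2 10.3] [-0.09   0.572  0.133]
```

{"api": "step_arm", "payload": {
  "series": [
    {"angular":[0,0,1],"dp":[0,0,0],"hand":15},
    {"angular":[0,0,0],"dp":[0,0,0],"hand":15}
  ]
}}

```text
time: 14.27
ee_pos: [0.5163, 0.1779, 0.2157]
ee_rot: [-179.9, -0.1, -18.0]
contact_force: [-1.7, 0.1, 10.0]
opening: 0.023
```

```bash
python3 st.py
```

```text
14.2667 [0.5163 0.1779 0.2157] [-1.799e+02 -1.500e-01 -1.803e+01] [-1.7  0.1 10. ] [-0.062  0.525  0.069]
```

{"api": "step_arm", "payload": {
  "series": [
    {"angular":[0,0,1],"dp":[0,0,0],"hand":15},
    {"angular":[0,0,0],"dp":[0,0,0],"hand":15}
  ]
}}

```text
time: 14.43
ee_pos: [0.5163, 0.1778, 0.2157]
ee_rot: [-179.9, -0.1, -19.0]
contact_force: [-2.4, -0.3, 9.1]
opening: 0.023
```

```bash
python3 st.py; python3 ms.py w15
```

```text
14.4333 [0.5163 0.1778 0.2157] [-1.799e+02 -1.500e-01 -1.903e+01] [-2.4 -0.3  9.1] [-0.084  0.44   0.048]
14.4333 [0.5162625  0.17783825 0.21572137] [-1.79899522e+02 -1.45716754e-01 -1.90297713e+01] [-2.4146342  -0.3045141   9.14385619] [-0.08400645  0.43969267  0.04830373] 0.02303764890271994
[0.51624236 0.17787254 0.21571409] [-1.79899275e+02 -1.44852849e-01 -1.89954204e+01]
```

View pics/w15.png

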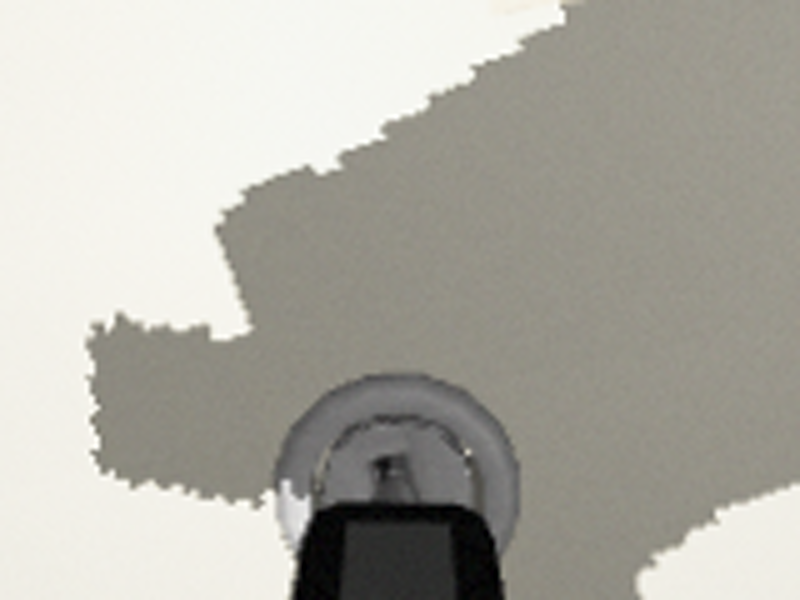

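{"api": "step_arm", "payload": {
  "series": [
    {"angular":[0,0,1],"dp":[0,0,0],"hand":15},
    {"angular":[0,0,0],"dp":[0,0,0],"hand":15},
    {"angular":[0,0,0],"dp":[0,0,0],"hand":15}
  ]
}}

```text
time: 14.73
ee_pos: [0.5162, 0.1778, 0.2157]
ee_rot: [-179.9, -0.1, -20.0]
contact_force: [-2.2, 0.4, 10.1]
opening: 0.0228
```

```bash
python3 st.py
```

```text
14.7333 [0.5162 0.1778 0.2157] [-1.799e+02 -1.400e-01 -1.999e+01] [-2.2  0.4 10.1] [-0.099  0.486  0.144]
```

{"api": "step_arm", "payload": {
  "series": [
    {"angular":[0,0,1],"dp":[0,0,0],"hand":15},
    {"angular":[0,0,0],"dp":[0,0,0],"hand":15}
  ]
}}

```text
time: 14.9
ee_pos: [0.5163, 0.1778, 0.2157]
ee_rot: [-179.9, -0.1, -21.0]
contact_force: [-2.6, -0.4, 9.3]
opening: 0.0233
```

```bash
python3 st.py
```

```text
14.9 [0.5163 0.1778 0.2157] [-1.799e+02 -1.400e-01 -2.103e+01] [-2.6 -0.4  9.3] [-0.107  0.489  0.091]
```

{"api": "step_arm", "payload": {
  "series": [
    {"angular":[0,0,1],"dp":[0,0,0],"hand":15},
    {"angular":[0,0,0],"dp":[0,0,0],"hand":15}
  ]
}}

```text
time: 15.07
ee_pos: [0.5163, 0.1779, 0.2157]
ee_rot: [-179.9, -0.1, -22.0]
contact_force: [-1.8, -0.1, 11.0]
opening: 0.0231
```

```bash
python3 st.py
```

```text
15.0667 [0.5163 0.1779 0.2157] [-1.7989e+02 -1.4000e-01 -2.2020e+01] [-1.8 -0.1 11. ] [-0.066  0.547  0.093]
```

Run:
```python
from h import *
d=grab('wrist'); s=robot.read_state(); print(s['joint_efforts'],s['joints'])
c=d['image'][170:206,235:285]; cv2.imwrite('pics/w16.png',cv2.cvtColor(cv2.resize(c,None,fx=14,fy=14,interpolation=cv2.INTER_CUBIC),cv2.COLOR_RGB2BGR))
d=grab('scene')
c=d['image'][180:230,270:340]; cv2.imwrite('pics/s16.png',cv2.cvtColor(cv2.resize(c,None,fx=10,fy=10,interpolation=cv2.INTER_CUBIC),cv2.COLOR_RGB2BGR))
```

```text
[ -0.31986142 -37.58462191 -22.00690448  -0.08255336  -0.89908132
   0.13928903] [1.45755609e+01 1.59144231e+01 9.12100833e+01 5.94257270e-03
 7.27008621e+01 1.26566990e+02]
```

View pics/w16.png

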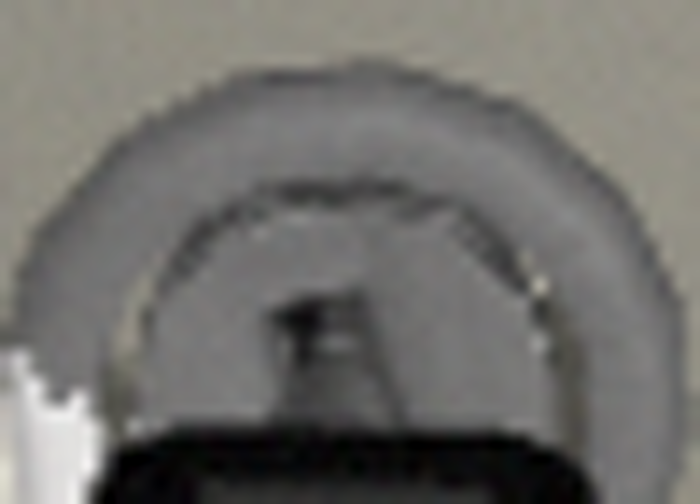

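View pics/s16.png

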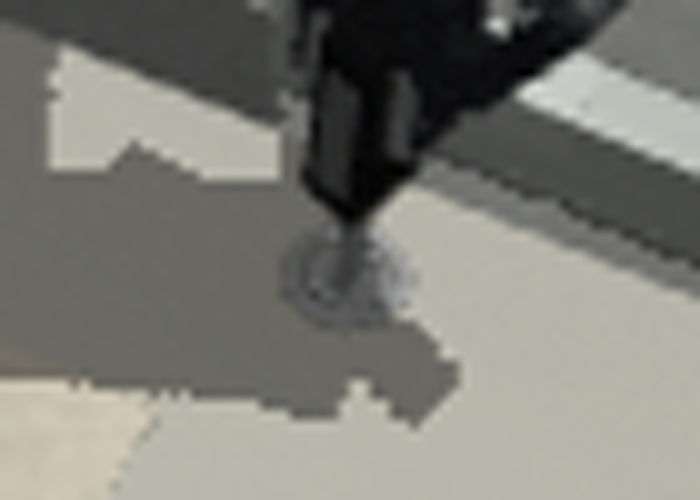

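Run:
```python
import cv2,numpy as np
o=[]
for n in ['w10','w11','w12','w13','w14','w15']:
    i=cv2.imread(f'pics/{n}.png'); o.append(cv2.resize(i[420:520,330:480],None,fx=1.7,fy=2.3,interpolation=cv2.INTER_CUBIC))
i=cv2.imread('pics/w16.png'); # crop origin (235,170) x14 -> matching (180+330/5=246..276, 184..204)
j=i[int(14*14):int(34*14),int(11*14):int(41*14)]; o.append(cv2.resize(j,(255,230)))
o.append(o[0]*0); o.append(o[0]*0)
cv2.imwrite('pics/cmp.png',np.vstack([np.hstack(o[:3]),np.hstack(o[3:6]),np.hstack(o[6:9])])[:600])
```

```text
(no output)
```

View pics/cmp.png

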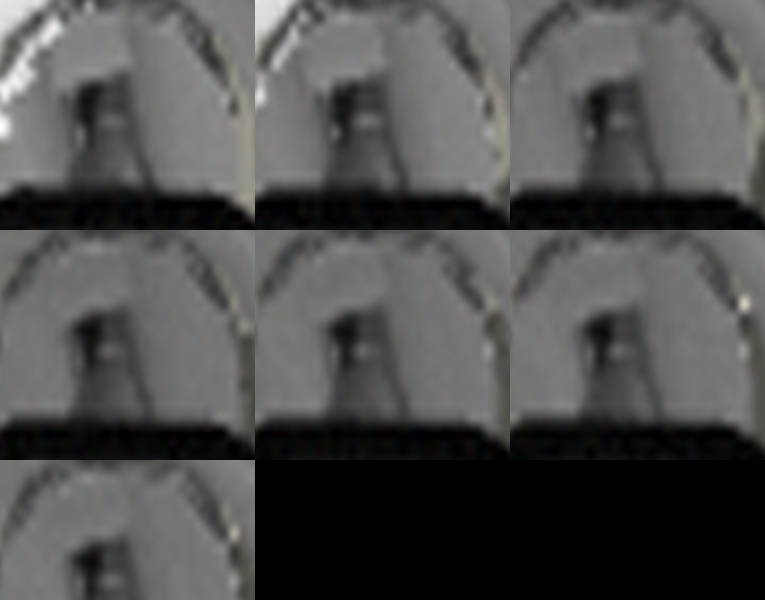

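The slot's lag behind the blade looks the same in every view, so the lock is still turning freely. I'll continue in 1° steps.

{"api": "step_arm", "payload": {
  "series": [
    {"angular":[0,0,1],"dp":[0,0,0],"hand":15},
    {"angular":[0,0,0],"dp":[0,0,0],"hand":15}
  ]
}}

```text
time: 15.33
ee_pos: [0.5163, 0.1779, 0.2157]
ee_rot: [-179.9, -0.1, -23.0]
contact_force: [-2.0, -0.2, 10.7]
opening: 0.023
```

```bash
sed -i "s/print(/print(s['joint_efforts'][5].round(3),/" st.py; python3 st.py
```

```text
0.246 15.3333 [0.5163 0.1779 0.2157] [-1.7988e+02 -1.4000e-01 -2.3020e+01] [-2.  -0.2 10.7] [-0.054  0.476  0.087]
```

{"api": "step_arm", "payload": {
  "series": [
    {"angular":[0,0,1],"dp":[0,0,0],"hand":15},
    {"angular":[0,0,0],"dp":[0,0,0],"hand":15}
  ]
}}

```text
time: 15.5
ee_pos: [0.5163, 0.1779, 0.2157]
ee_rot: [-179.9, -0.1, -24.0]
contact_force: [-1.0, 0.9, 10.3]
opening: 0.0233
```

```bash
python3 st.py
```

```text
0.265 15.5 [0.5163 0.1779 0.2157] [-1.7988e+02 -1.4000e-01 -2.4020e+01] [-1.   0.9 10.3] [-0.033  0.472  0.126]
```

{"api": "step_arm", "payload": {
  "series": [
    {"angular":[0,0,1],"dp":[0,0,0],"hand":15},
    {"angular":[0,0,0],"dp":[0,0,0],"hand":15}
  ]
}}

```text
time: 15.67
ee_pos: [0.5163, 0.1779, 0.2157]
ee_rot: [-179.9, -0.1, -25.0]
contact_force: [-1.3, 0.1, 10.1]
opening: 0.0232
```

```bash
python3 st.py
```

```text
0.282 15.6667 [0.5163 0.1779 0.2157] [-1.7988e+02 -1.4000e-01 -2.5020e+01] [-1.3  0.1 10.1] [-0.086  0.543  0.107]
```

{"api": "step_arm", "payload": {
  "series": [
    {"angular":[0,0,0],"dp":[0,0,0],"hand":15},
    {"angular":[0,0,0],"dp":[0,0,0],"hand":15},
    {"angular":[0,0,0],"dp":[0,0,0],"hand":15}
  ]
}}

```text
time: 15.92
ee_pos: [0.5163, 0.1779, 0.2157]
ee_rot: [-179.9, -0.1, -25.0]
contact_force: [-2.7, 0.0, 10.2]
opening: 0.0233
```

```bash
python3 st.py; python3 ms.py w17
python3 - <<'E'
from h import *
d=load('wrist')
c=d['image'][170:206,235:285]; cv2.imwrite('pics/w17z.png',cv2.cvtColor(cv2.resize(c,None,fx=14,fy=14,interpolation=cv2.INTER_CUBIC),cv2.COLOR_RGB2BGR))
E
```

```text
0.139 15.9167 [0.5163 0.1779 0.2157] [-1.7988e+02 -1.4000e-01 -2.4980e+01] [-2.7  0.  10.2] [-0.005  0.465  0.101]
15.9167 [0.51629797 0.17787971 0.21571727] [-1.79880229e+02 -1.38829561e-01 -2.49780725e+01] [-2.65875305  0.04664928 10.15604299] [-0.00471964  0.46531993  0.10128779] 0.023344427778808775
[0.51627297 0.17790727 0.21572569] [-1.79880041e+02 -1.36812038e-01 -2.49753482e+01]
```

View pics/w17z.png

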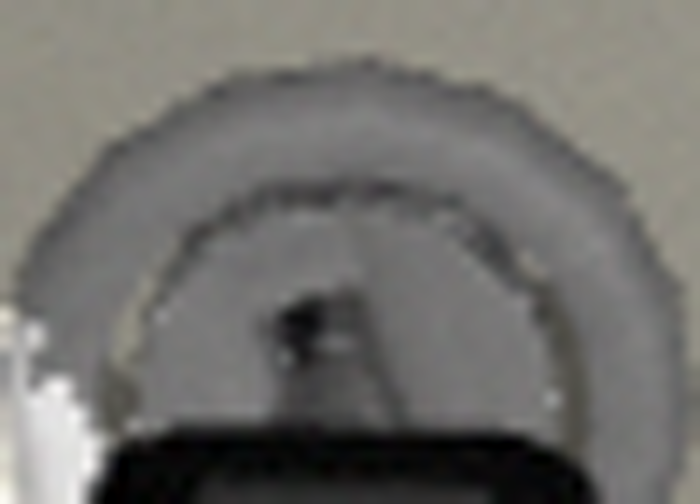

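Run:
```python
from h import *
d=load('wrist')
def w(x,y,z=.135): return onz(d,235+(x+.5)/14-.5,170+(y+.5)/14-.5,z,True)[:2]*1000
for a,b in (((403,420),(355,285)),((262,312),(355,287))):
    A,B=w(*a),w(*b); D=B-A; print(A,B,np.hypot(*D),np.degrees(np.arctan2(D[1],D[0])))
# contrast-stretched view
c=d['image'][180:203,240:280].astype(float).mean(-1); c=np.clip((c-40)*255/110,0,255).astype(np.uint8)
cv2.imwrite('pics/w17c.png',cv2.resize(c,None,fx=20,fy=20,interpolation=cv2.INTER_CUBIC))
```

```text
[513.50463559 175.17673638] [521.9270179  174.25599807] 8.472560576697715 -6.238823732111128
[522.69937506 179.66925476] [521.82043    174.30568401] 5.435111377164234 -99.30651926032903
```

View pics/w17c.png

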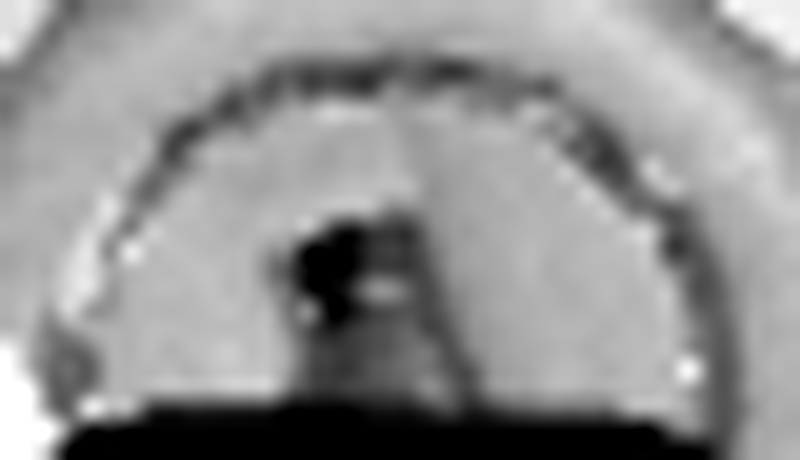

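{"api": "step_arm", "payload": {
  "series": [
    {"angular":[0,0,1],"dp":[0,0,0],"hand":15},
    {"angular":[0,0,0.5],"dp":[0,0,0],"hand":15},
    {"angular":[0,0,0],"dp":[0,0,0],"hand":15},
    {"angular":[0,0,0],"dp":[0,0,0],"hand":15},
    {"angular":[0,0,0],"dp":[0,0,0],"hand":15}
  ]
}}

```text
time: 16.38
ee_pos: [0.5163, 0.1779, 0.2158]
ee_rot: [-179.9, -0.1, -26.5]
contact_force: [-1.6, 0.3, 10.5]
opening: 0.0232
```

```bash
python3 st.py;  python3 ms.py w18; python3 st.py
python3 - <<'E'
from h import *
d=load('wrist')
c=d['image'][180:203,240:280].astype(float).mean(-1); c=np.clip((c-40)*255/110,0,255).astype(np.uint8)
cv2.imwrite('pics/w18c.png',cv2.resize(c,None,fx=20,fy=20,interpolation=cv2.INTER_CUBIC))
E
```

```text
0.165 16.3833 [0.5163 0.1779 0.2158] [-1.7987e+02 -1.4000e-01 -2.6480e+01] [-1.6  0.3 10.5] [-0.052  0.423  0.113]
16.3833 [0.51631879 0.17790493 0.21575701] [-1.79871981e+02 -1.38247435e-01 -2.64760712e+01] [-1.62746072  0.32666018 10.50874103] [-0.05160394  0.42257609  0.11301215] 0.02316886181070502
[0.51628699 0.17791835 0.21573174] [-1.79877131e+02 -1.34655625e-01 -2.64735176e+01]
0.165 16.4333 [0.5163 0.1779 0.2157] [-1.7988e+02 -1.3000e-01 -2.6470e+01] [-2.8  0.1 10. ] [-0.064  0.494  0.217]
```

View pics/w18c.png

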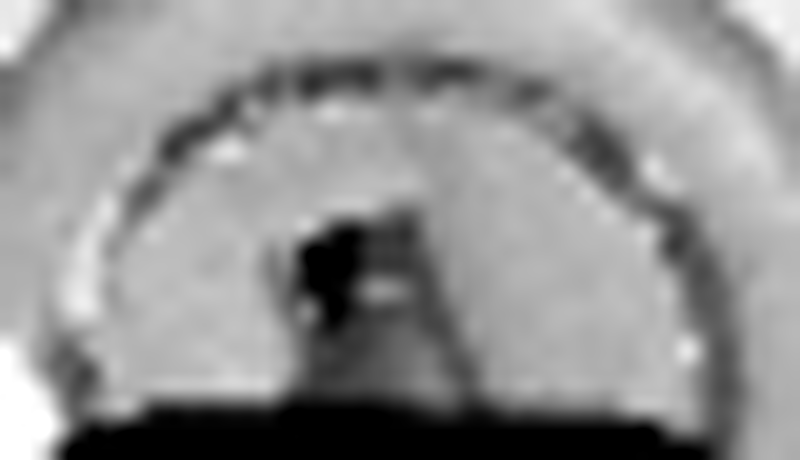

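{"api": "step_arm", "payload": {
  "series": [
    {"angular":[0,0,1],"dp":[0,0,0],"hand":15},
    {"angular":[0,0,0],"dp":[0,0,0],"hand":15},
    {"angular":[0,0,0],"dp":[0,0,0],"hand":15},
    {"angular":[0,0,0],"dp":[0,0,0],"hand":15}
  ]
}}

```text
time: 16.77
ee_pos: [0.5163, 0.1779, 0.2157]
ee_rot: [-179.9, -0.1, -27.5]
contact_force: [-2.2, -0.5, 9.9]
opening: 0.023
```

```bash
python3 st.py;  python3 ms.py w19; python3 st.py
```

```text
0.182 16.7667 [0.5163 0.1779 0.2157] [-1.7987e+02 -1.3000e-01 -2.7470e+01] [-2.2 -0.5  9.9] [-0.069  0.495  0.273]
16.7667 [0.51630189 0.17791768 0.21574647] [-1.79870454e+02 -1.34858225e-01 -2.74695134e+01] [-2.20349795 -0.50137907  9.93346858] [-0.06918481  0.49501916  0.27279225] 0.023041342429677415
[0.51629918 0.17794977 0.21573197] [-1.79870869e+02 -1.33680191e-01 -2.74712608e+01]
0.181 16.8167 [0.5163 0.1779 0.2157] [-1.7987e+02 -1.3000e-01 -2.7470e+01] [-2.4 -0.7 10.4] [-0.064  0.516  0.118]
```

{"api": "step_arm", "payload": {
  "series": [
    {"angular":[0,0,0],"dp":[0,0,0],"hand":15}
  ]
}}

```text
time: 16.9
ee_pos: [0.5163, 0.1779, 0.2157]
ee_rot: [-179.9, -0.1, -27.5]
contact_force: [-1.4, -0.7, 10.5]
opening: 0.0234
```

Run:
```python
from h import *
for i in range(8):
    robot.get_image('side'); s=robot.read_state(); print(s['joint_efforts'][5].round(3),s['wrist_torque'][2].round(3),s['contact_force'].round(1))
```

```text
0.181 0.238 [-2.3  0.6 10.4]
0.181 0.157 [-0.9 -0.7 10.4]
0.181 0.126 [-2.8  0.3 11. ]
0.181 0.131 [-1.3 -0.2 10.4]
0.181 0.209 [-1.4 -0.1 10. ]
0.181 0.165 [-2.  -1.1  9.8]
0.181 0.135 [-2.2  0.1 10.9]
0.181 0.135 [-1.7  0.3 11. ]
```

Torque on the tool has built up from the running 0.09 to about 0.17 N m, and the slot edge reads −6.2° against the −6.5° expected when locked. That puts it on the stop. I'll ease the twist off and lift out.

{"api": "step_arm", "payload": {
  "series": [
    {"angular":[0,0,-3],"dp":[0,0,0],"hand":15},
    {"angular":[0,0,-4],"dp":[0,0,0],"hand":15},
    {"angular":[0,0,-4],"dp":[0,0,0],"hand":15},
    {"angular":[0,0,0],"dp":[0,0,0],"hand":15},
    {"angular":[0,0,0],"dp":[0,0,0],"hand":15}
  ]
}}

```text
time: 17.72
ee_pos: [0.5163, 0.1778, 0.2158]
ee_rot: [-179.9, -0.2, -16.5]
contact_force: [-2.1, -0.6, 9.9]
opening: 0.0232
```

```bash
python3 st.py
```

```text
-0.083 17.7167 [0.5163 0.1778 0.2158] [-1.7991e+02 -1.6000e-01 -1.6490e+01] [-2.1 -0.6  9.9] [-0.105  0.486  0.037]
```

{"api": "step_arm", "payload": {
  "series": [
    {"angular":[0,0,0],"dp":[0,0,-1],"hand":15},
    {"angular":[0,0,0],"dp":[0,0,-1],"hand":15},
    {"angular":[0,0,0],"dp":[0,0,-1],"hand":15},
    {"angular":[0,0,0],"dp":[0,0,0],"hand":15},
    {"angular":[0,0,0],"dp":[0,0,0],"hand":15}
  ]
}}

```text
time: 18.13
ee_pos: [0.5155, 0.1778, 0.2166]
ee_rot: [-180.0, 0.0, -16.5]
contact_force: [0.9, 0.3, -0.8]
opening: 0.0235
```

```bash
python3 st.py
```

```text
0.01 18.1333 [0.5155 0.1778 0.2166] [-1.7998e+02  1.0000e-02 -1.6500e+01] [ 0.9  0.3 -0.8] [ 0.309 -0.197  0.027]
```

The force dropped to zero within 1 mm of lift and the door didn't follow, so it is latched. Withdrawing now.

{"api": "step_arm", "payload": {
  "series": [
    {"angular":[0,0,0],"dp":[0,0,-2],"hand":15},
    {"angular":[0,0,0],"dp":[0,0,-4],"hand":15},
    {"angular":[0,0,0],"dp":[0,0,-12],"hand":15},
    {"angular":[0,0,0],"dp":[0,0,-15],"hand":15},
    {"angular":[0,0,0],"dp":[-15,0,-10],"hand":15},
    {"angular":[0,0,0],"dp":[-15,0,-5],"hand":15},
    {"angular":[0,0,0],"dp":[0,0,0],"hand":15},
    {"angular":[0,0,0],"dp":[0,0,0],"hand":15}
  ]
}}

```text
time: 18.8
ee_pos: [0.4847, 0.1862, 0.2652]
ee_rot: [180.0, 0.0, -16.4]
contact_force: [-0.3, -0.0, -0.6]
opening: 0.0234
```

```bash
python3 st.py; python3 ms.py w20
```

```text
0.031 18.8 [0.4847 0.1862 0.2652] [ 1.7998e+02  1.0000e-02 -1.6430e+01] [-0.3 -0.  -0.6] [-0.001  0.042  0.008]
18.8 [0.48469805 0.18624528 0.26516482] [ 1.79982240e+02  1.15322154e-02 -1.64272691e+01] [-0.34552165 -0.01360243 -0.62583867] [-0.0008892   0.04166792  0.00826538] 0.023361919515098077
[0.48534401 0.18613524 0.26482537] [ 1.79974388e+02  6.96867381e-03 -1.64417409e+01]
```

View pics/w20.png

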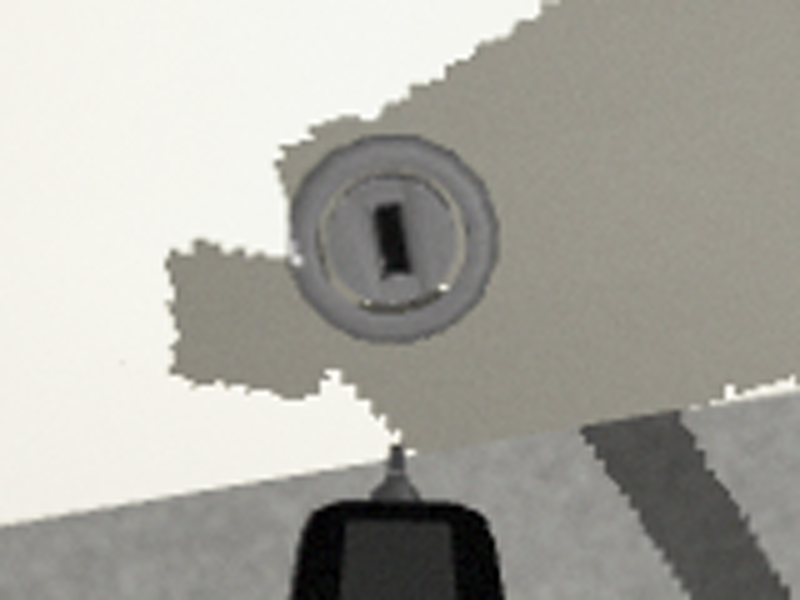

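Run:
```python
from h import *
d=load('wrist'); g=cv2.cvtColor(d['image'],cv2.COLOR_RGB2GRAY)
x0,y0=240,128; c=g[y0:y0+40,x0:x0+38]; f=cv2.resize(c,None,fx=8,fy=8,interpolation=cv2.INTER_CUBIC)
for th in (75,85,95):
    n,l,st,cc=cv2.connectedComponentsWithStats((f<th).astype(np.uint8))
    i=1+np.argmin(np.hypot(*(cc[1:]-[(258-x0)*8,(147.5-y0)*8]).T)+1e3*(st[1:,4]<300)); yy,xx=np.nonzero(l==i)
    X=np.array([onz(d,(a+.5)/8-.5+x0,(b+.5)/8-.5+y0,.136,True)[:2] for a,b in zip(xx,yy)])*1000
    r=cv2.minAreaRect(X.astype(np.float32)); w,E=np.linalg.eigh(np.cov(X.T))
    print(th,len(X),X.mean(0),r,np.sqrt(12*w),(np.degrees(np.arctan2(E[1,1],E[0,1]))+90)%180-90)
# enclosure front edge angle via bright->grey along columns
P=cloud(d,True)
pts=[]
for u in list(range(185,235,3)):
    col=g[185:215,u].astype(int); j=np.argmax(-np.diff(col)>30); pts.append(onz(d,u,185+j+.5,.134,True)[:2]*1000)
pts=np.array(pts,np.float32); vx,vy,a,b=cv2.fitLine(pts,cv2.DIST_HUBER,0,.01,.01).ravel(); print('edge',np.degrees(np.arctan2(vy,vx)))
for uv in ((230,110),(300,110),(220,160),(350,160)): print(uv,P[uv[1]-3:uv[1]+4,uv[0]-3:uv[0]+4].reshape(-1,3).mean(0).round(4))
```

```text
75 5208 [515.81198231 177.57697463] ((515.7130737304688, 177.67938232421875), (5.713662624359131, 13.509758949279785), 82.8918228149414) [ 5.39578024 13.06449864] -6.495327060331647
85 5767 [515.78945608 177.553471  ] ((515.69580078125, 177.6796112060547), (6.183069229125977, 13.913763046264648), 82.75963592529297) [ 5.83458168 13.34973755] -6.774498661282678
95 6428 [515.75274876 177.50526557] ((515.6856689453125, 177.62942504882812), (6.71034574508667, 14.222335815429688), 82.671142578125) [ 6.35902602 13.5996549 ] -6.889769793806693
edge 83.73284
(230, 110) [0.5563 0.1923 0.1333]
(300, 110) [0.5383 0.1308 0.1334]
(220, 160) [0.5143 0.2155 0.1335]
(350, 160) [0.4796 0.0955 0.1337]
```

{"api": "step_arm", "payload": {
  "series": [
    {"angular":[0,0,-3],"dp":[0,0,0],"hand":15},
    {"angular":[0,0,-6],"dp":[0,0,0],"hand":15},
    {"angular":[0,0,-7],"dp":[0,0,0],"hand":15},
    {"angular":[0,0,-7],"dp":[0,0,0],"hand":15},
    {"angular":[0,0,-7],"dp":[0,0,0],"hand":15},
    {"angular":[0,0,-7],"dp":[0,0,0],"hand":15},
    {"angular":[0,0,-7],"dp":[0,0,0],"hand":15},
    {"angular":[0,0,-7],"dp":[0,0,0],"hand":15}
  ]
}}

```text
time: 19.52
ee_pos: [0.4863, 0.1858, 0.264]
ee_rot: [-180.0, 0.1, 34.8]
contact_force: [-0.2, 0.8, -1.4]
opening: 0.0232
```

{"api": "step_arm", "payload": {
  "series": [
    {"angular":[0,0,-7],"dp":[0,0,0],"hand":15},
    {"angular":[0,0,-7],"dp":[0,0,0],"hand":15},
    {"angular":[0,0,-7],"dp":[0,0,0],"hand":15},
    {"angular":[0,0,-7],"dp":[0,0,0],"hand":15},
    {"angular":[0,0,-7],"dp":[0,0,0],"hand":15},
    {"angular":[0,0,-7],"dp":[0,0,0],"hand":15},
    {"angular":[0,0,-6],"dp":[0,0,0],"hand":15},
    {"angular":[0,0,-3.5],"dp":[0,0,0],"hand":15}
  ]
}}

```text
time: 20.18
ee_pos: [0.4863, 0.1858, 0.264]
ee_rot: [-179.9, 0.0, 86.3]
contact_force: [-0.1, 0.3, -1.5]
opening: 0.0233
```

{"api": "step_arm", "payload": {
  "series": [
    {"angular":[0,0,0],"dp":[0,0,0],"hand":15},
    {"angular":[0,0,0],"dp":[0,0,0],"hand":15}
  ]
}}

```text
time: 20.35
ee_pos: [0.4864, 0.1859, 0.2643]
ee_rot: [-179.9, 0.0, 85.9]
contact_force: [0.1, -0.2, -0.5]
opening: 0.0234
```

{"api": "step_arm", "payload": {
  "series": [
    {"angular":[0,0,0],"dp":[-12,3.2,0],"hand":15},
    {"angular":[0,0,0],"dp":[-26,6.9,0],"hand":15},
    {"angular":[0,0,0],"dp":[-38,10.1,0],"hand":15},
    {"angular":[0,0,0],"dp":[-38,10.1,0],"hand":15},
    {"angular":[0,0,0],"dp":[-38,10.1,0],"hand":15},
    {"angular":[0,0,0],"dp":[-38,10.1,0],"hand":15},
    {"angular":[0,0,0],"dp":[-38,10.1,0],"hand":15},
    {"angular":[0,0,0],"dp":[-38,10.1,0],"hand":15}
  ]
}}

```text
time: 21.02
ee_pos: [0.5382, -0.0871, 0.2649]
ee_rot: [-180.0, 0.0, 85.9]
contact_force: [0.5, 1.1, -1.6]
opening: 0.0229
```

{"api": "step_arm", "payload": {
  "series": [
    {"angular":[0,0,0],"dp":[-38,10.1,0],"hand":15},
    {"angular":[0,0,0],"dp":[-38,10.1,0],"hand":15},
    {"angular":[0,0,0],"dp":[-38,10.1,0],"hand":15},
    {"angular":[0,0,0],"dp":[-38,10.1,0],"hand":15},
    {"angular":[0,0,0],"dp":[-24,6.6,0],"hand":15},
    {"angular":[0,0,0],"dp":[-12,3.3,0],"hand":15},
    {"angular":[0,0,0],"dp":[0,0,0],"hand":15},
    {"angular":[0,0,0],"dp":[0,0,0],"hand":15}
  ]
}}

```text
time: 21.68
ee_pos: [0.5749, -0.2753, 0.2643]
ee_rot: [-179.9, -0.1, 85.9]
contact_force: [0.3, 0.4, -0.8]
opening: 0.0233
```

{"api": "step_arm", "payload": {
  "series": [
    {"angular":[0,0,0],"dp":[0,0,0],"hand":15},
    {"angular":[0,0,0],"dp":[0,0,0],"hand":15},
    {"angular":[0,0,0],"dp":[0,0,0],"hand":15}
  ]
}}

```text
time: 21.93
ee_pos: [0.5755, -0.2735, 0.2653]
ee_rot: [-180.0, -0.0, 86.1]
contact_force: [-0.7, -0.0, -1.3]
opening: 0.0236
```

```bash
python3 st.py; python3 ms.py w21
```

```text
0.003 21.9333 [ 0.5755 -0.2735  0.2653] [-1.80e+02 -2.00e-02  8.61e+01] [-0.7 -0.  -1.3] [-0.018  0.053 -0.038]
21.9333 [ 0.57546957 -0.2735277   0.26528154] [-1.79999884e+02 -2.03877435e-02  8.61042180e+01] [-0.67683143 -0.00171991 -1.29989145] [-0.01762089  0.05260391 -0.03770337] 0.023605529791201642
[ 0.5755629  -0.27372633  0.26534326] [ 1.79990238e+02 -6.57193644e-03  8.61001784e+01]
```

View pics/w21.png

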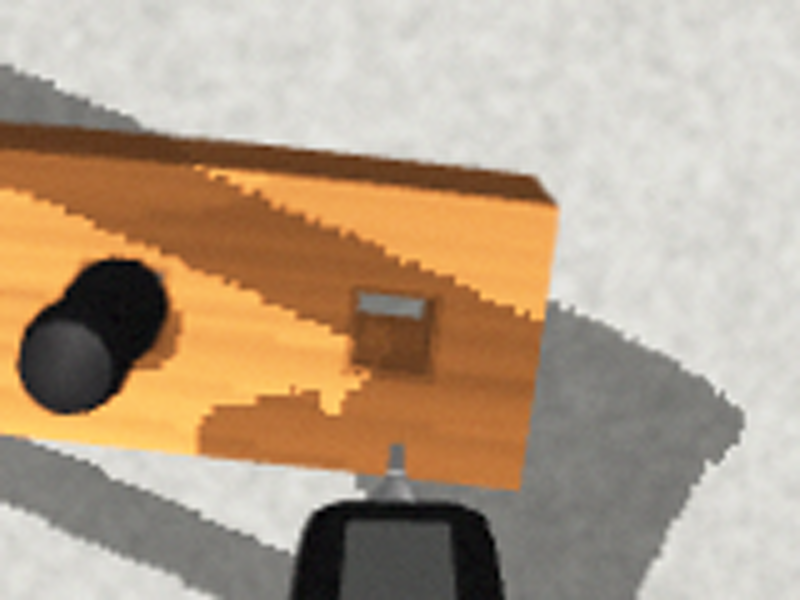

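```bash
python3 - <<'E'
from h import *
d=load('wrist')
f=lambda x:(x+.5)/5-.5
for p in ((355,290),(435,295),(348,372),(432,378),(393,333)):
    print(onz(d,180+f(p[0]),100+f(p[1]),.065,True)*1000)
print('tip far', onz(d,180+f(397),100+f(443),.2653-.0856,True)*1000)
E
python3 st.py
```

```text
[ 565.89241692 -263.43955691   65.        ]
[ 584.52417349 -265.93344196   65.        ]
[ 562.72003592 -283.12860557   65.        ]
[ 582.54683316 -285.98349424   65.        ]
[ 574.05571114 -274.39239333   65.        ]
tip far [ 575.53107167 -266.57164607  179.7       ]
0.002 21.9833 [ 0.5756 -0.2737  0.2653] [ 1.7999e+02 -1.0000e-02  8.6100e+01] [-0.  -0.2 -2.1] [ 0.01   0.022 -0.016]
```

{"api": "step_arm", "payload": {
  "series": [
    {"angular":[0,0,0],"dp":[-1.5,-1,5],"hand":15},
    {"angular":[0,0,0],"dp":[0,0,15],"hand":15},
    {"angular":[0,0,0],"dp":[0,0,25],"hand":15},
    {"angular":[0,0,0],"dp":[0,0,25],"hand":15},
    {"angular":[0,0,0],"dp":[0,0,20],"hand":15},
    {"angular":[0,0,0],"dp":[0,0,10],"hand":15},
    {"angular":[0,0,0],"dp":[0,0,0],"hand":15},
    {"angular":[0,0,0],"dp":[0,0,0],"hand":15}
  ]
}}

```text
time: 22.65
ee_pos: [0.5745, -0.2765, 0.1648]
ee_rot: [-180.0, -0.0, 86.0]
contact_force: [-0.1, 0.0, -0.6]
opening: 0.0233
```

```bash
python3 st.py; python3 ms.py w22
```

```text
-0.0 22.65 [ 0.5745 -0.2765  0.1648] [-1.7996e+02 -2.0000e-02  8.6020e+01] [-0.1  0.  -0.6] [ 0.009 -0.041  0.028]
22.65 [ 0.57450477 -0.27645421  0.16482254] [-1.79961561e+02 -1.60589458e-02  8.60221522e+01] [-0.0752409   0.00108426 -0.61307674] [ 0.00880798 -0.04091404  0.02825604] 0.023252799358411808
[ 0.57527956 -0.27696029  0.16588542] [1.79915837e+02 4.21707644e-02 8.60171392e+01]
```

View pics/w22.png

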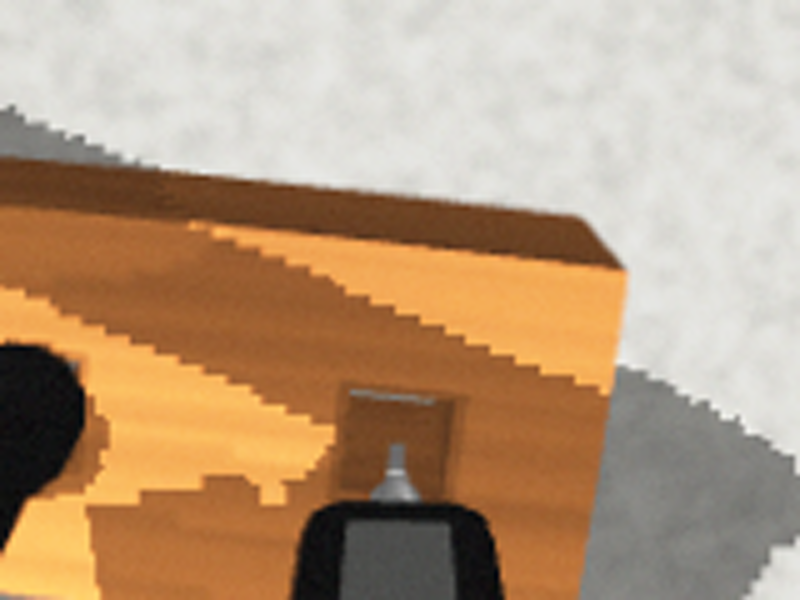

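{"api": "step_arm", "payload": {
  "series": [
    {"angular":[0,0,0],"dp":[1,0,6],"hand":15},
    {"angular":[0,0,0],"dp":[0,0,10],"hand":15},
    {"angular":[0,0,0],"dp":[0,0,15],"hand":15},
    {"angular":[0,0,0],"dp":[0,0,15],"hand":15},
    {"angular":[0,0,0],"dp":[0,0,10],"hand":15},
    {"angular":[0,0,0],"dp":[0,0,4],"hand":15},
    {"angular":[0,0,0],"dp":[0,0,0],"hand":15},
    {"angular":[0,0,0],"dp":[0,0,0],"hand":15}
  ]
}}

```text
time: 23.37
ee_pos: [0.5748, -0.2758, 0.1051]
ee_rot: [180.0, 0.0, 86.0]
contact_force: [0.1, -0.3, -1.3]
opening: 0.0238
```

```bash
python3 st.py
```

```text
0.0 23.3667 [ 0.5748 -0.2758  0.1051] [1.7999e+02 1.0000e-02 8.6000e+01] [ 0.1 -0.3 -1.3] [-0.072  0.019 -0.053]
```

Inside the hole with no side force. Lowering the last ~6 mm in small steps.

{"api": "step_arm", "payload": {
  "series": [
    {"angular":[0,0,0],"dp":[0,0,2],"hand":15},
    {"angular":[0,0,0],"dp":[0,0,2],"hand":15},
    {"angular":[0,0,0],"dp":[0,0,1],"hand":15},
    {"angular":[0,0,0],"dp":[0,0,0],"hand":15},
    {"angular":[0,0,0],"dp":[0,0,0],"hand":15}
  ]
}}

```text
time: 23.78
ee_pos: [0.5746, -0.2757, 0.1001]
ee_rot: [180.0, 0.0, 86.0]
contact_force: [-0.4, -0.9, -0.3]
opening: 0.0232
```

{"api": "step_arm", "payload": {
  "series": [
    {"angular":[0,0,0],"dp":[0,0,1],"hand":15},
    {"angular":[0,0,0],"dp":[0,0,0.5],"hand":15},
    {"angular":[0,0,0],"dp":[0,0,0],"hand":15},
    {"angular":[0,0,0],"dp":[0,0,0],"hand":15}
  ]
}}

```text
time: 24.12
ee_pos: [0.5747, -0.2757, 0.0986]
ee_rot: [180.0, 0.0, 86.0]
contact_force: [0.3, 0.8, -0.6]
opening: 0.0228
```

```bash
python3 st.py
```

```text
-0.002 24.1167 [ 0.5747 -0.2757  0.0986] [1.7999e+02 1.0000e-02 8.6000e+01] [ 0.3  0.8 -0.6] [0.019 0.044 0.003]
```

{"api": "step_arm", "payload": {
  "series": [
    {"angular":[0,0,0],"dp":[0,0,0.6],"hand":15},
    {"angular":[0,0,0],"dp":[0,0,0],"hand":15},
    {"angular":[0,0,0],"dp":[0,0,0],"hand":15}
  ]
}}

```text
time: 24.37
ee_pos: [0.5747, -0.2757, 0.0986]
ee_rot: [180.0, 0.0, 86.0]
contact_force: [-2.2, 0.4, 6.0]
opening: 0.0227
```

{"api": "step_arm", "payload": {
  "series": [
    {"angular":[0,0,0],"dp":[0,0,0.6],"hand":15},
    {"angular":[0,0,0],"dp":[0,0,0],"hand":15},
    {"angular":[0,0,0],"dp":[0,0,0],"hand":15}
  ]
}}

```text
time: 24.62
ee_pos: [0.5747, -0.2758, 0.0986]
ee_rot: [180.0, 0.0, 86.0]
contact_force: [-2.1, 1.4, 8.4]
opening: 0.0233
```

Handle is on the block. Opening to 62%, which keeps clear of the neighbour.

{"api": "step_arm", "payload": {
  "series": [
    {"angular":[0,0,0],"dp":[0,0,-1],"hand":35},
    {"angular":[0,0,0],"dp":[0,0,0],"hand":45},
    {"angular":[0,0,0],"dp":[0,0,0],"hand":55},
    {"angular":[0,0,0],"dp":[0,0,0],"hand":62},
    {"angular":[0,0,0],"dp":[0,0,0],"hand":62},
    {"angular":[0,0,0],"dp":[0,0,0],"hand":62}
  ]
}}

```text
time: 25.12
ee_pos: [0.5745, -0.2757, 0.0979]
ee_rot: [-180.0, -0.0, 86.0]
contact_force: [0.5, 0.2, 0.5]
opening: 0.0531
```

```bash
python3 st.py
python3 - <<'E'
from h import *
d=grab('wrist'); cv2.imwrite('pics/w23.png',cv2.cvtColor(d['image'],cv2.COLOR_RGB2BGR))
E
```

```text
-0.0 25.1167 [ 0.5745 -0.2757  0.0979] [-1.7998e+02 -1.0000e-02  8.6000e+01] [0.5 0.2 0.5] [-0.026  0.002 -0.029]
```

View pics/w23.png

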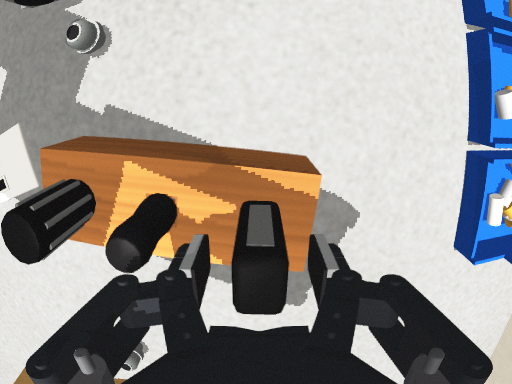

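The driver stands upright at (260,257) between the open fingers. Rising straight up.

{"api": "step_arm", "payload": {
  "series": [
    {"angular":[0,0,0],"dp":[0,0,-8],"hand":62},
    {"angular":[0,0,0],"dp":[0,0,-18],"hand":62},
    {"angular":[0,0,0],"dp":[0,0,-30],"hand":62},
    {"angular":[0,0,0],"dp":[0,0,-35],"hand":62},
    {"angular":[0,0,0],"dp":[0,0,-35],"hand":62},
    {"angular":[0,0,0],"dp":[0,0,-25],"hand":62},
    {"angular":[0,0,0],"dp":[0,0,-10],"hand":62},
    {"angular":[0,0,0],"dp":[0,0,0],"hand":62}
  ]
}}

```text
time: 25.83
ee_pos: [0.5762, -0.2766, 0.2632]
ee_rot: [179.6, 0.2, 86.0]
contact_force: [0.5, -0.6, 0.6]
opening: 0.0527
```

{"api": "step_arm", "payload": {
  "series": [
    {"angular":[0,0,0],"dp":[-25,0,0],"hand":62},
    {"angular":[0,0,0],"dp":[-30,0,0],"hand":62},
    {"angular":[0,0,0],"dp":[-15,0,0],"hand":62},
    {"angular":[0,0,0],"dp":[0,0,0],"hand":62},
    {"angular":[0,0,0],"dp":[0,0,0],"hand":62},
    {"angular":[0,0,0],"dp":[0,0,0],"hand":62}
  ]
}}

```text
time: 26.33
ee_pos: [0.5691, -0.3445, 0.2577]
ee_rot: [-179.9, -0.1, 86.0]
contact_force: [0.1, 0.6, 0.5]
opening: 0.0527
```

```bash
python3 st.py
python3 - <<'E'
from h import *
d=grab('wrist'); cv2.imwrite('pics/w24.png',cv2.cvtColor(d['image'],cv2.COLOR_RGB2BGR))
g=d['image'].mean(-1); P=cloud(d,True)
for nme,c,h in (('driver',(.574,-.275),.139),('cross',(.5115,-.2625),.129),('nut',(.448,-.252),.133)):
    k=(g<90)&(P[...,2]>h-.007)&(P[...,2]<h+.006)&(np.hypot(P[...,0]-c[0],P[...,1]-c[1])<.03)
    v,u=np.nonzero(k); X=np.array([onz(d,a,b,h,True)[:2] for a,b in zip(u,v)])*1000
    print(nme,len(X),cv2.minAreaRect(X.astype(np.float32)),P[k][:,2].mean())
for n in ('scene','side'):
    e=grab(n); cv2.imwrite(f'pics/{n}_end.png',cv2.cvtColor(e['image'],cv2.COLOR_RGB2BGR))
    P=cloud(e); q=(np.hypot(P[...,0]-.574,P[...,1]+.275)<.03)&(P[...,2]>.1)&(P[...,2]<.16); print(n,P[q][:,2].max())
E
```

```text
0.0 26.3333 [ 0.5691 -0.3445  0.2577] [-1.7987e+02 -1.4000e-01  8.5980e+01] [0.1 0.6 0.5] [-0.033  0.024  0.003]
driver 907 ((574.376708984375, -274.4676818847656), (30.8054256439209, 22.691612243652344), 85.70735931396484) 0.13792794283399523
cross 392 ((511.5992126464844, -263.009521484375), (20.397293090820312, 20.16444969177246), 38.80449676513672) 0.12686059883208398
nut 813 ((448.99456787109375, -251.5861358642578), (32.35057830810547, 32.6135139465332), 41.27753448486328) 0.13216535644226932
scene 0.13966761016653678
side 0.14158114959880203
```

View pics/w24.png

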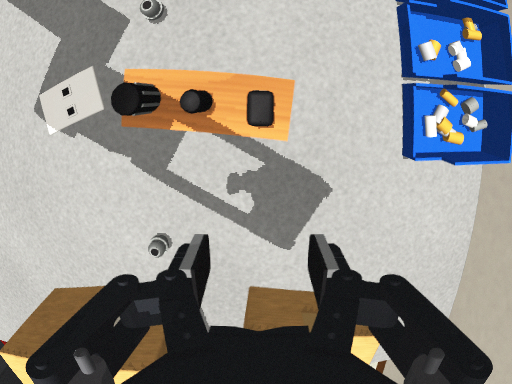

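View pics/scene_end.png

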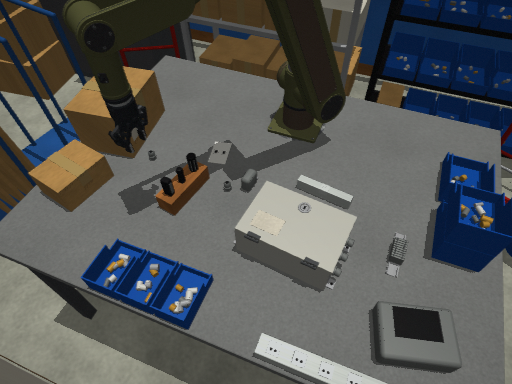

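```bash
python3 -c "
from h import *
print(robot.read_state()['qd'].round(2)); print(robot.close_job())"
```

```text
[ 0.12 -0.21 -0.47 -0.17  0.04 -0.08]
the job is handed in; nothing more can be done
None
```

I locked the door with the screwdriver and put the screwdriver back upright in its own hole. I handed the job in at about 26.5 s; no verdict is reported.

**Turning the lock:** I pressed the door down with the blade at about 11–12 N and turned clockwise until the torque rose from about 0.09 to 0.17 N m, then stopped. The stop came on softly and the torque readings were noisy, and the tool itself turned about 110° because of play in the slot and the grip. I therefore confirmed the end position in the images rather than from the tool angle.

**Last checks:**
- **Lock:** the slot read −6.5 to −6.9°, against about −6.4° expected when fully locked.
- **Door:** its surface measured 133.5 mm high, which is shut. The press force vanished within 1 mm of lifting, so the door did not spring back.
- **Screwdriver:** it stands at (574.4, −274.5) mm with its top at 138–141 mm depending on the camera (139 mm expected). It started at (574.4, −275.0) mm.
- **Other tools and parts:** the other two tools in the stand and the parts on the bench look unmoved. The gripper was clear of everything.

The scene and side cameras disagreed by about 4 mm on positions, so I used the wrist camera for all the fine alignment.

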